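# Take the retaining ring off a cell of a filter wheel

## Robot

A 6-joint arm with a two-finger parallel gripper is mounted at the origin on a cart in front of the work surface, level with it; the furniture and walls round the work are solid. World frame = base frame: x ahead of the robot, y to its left, z up, the work surface at z = 0. Lengths are in m, angles in rad, forces in N, time in s.
With the tool pointing down it reaches from about 0.3 to 0.825 m from the base axis. Payload 5.4 kg.
Tool frame: the origin (TCP) lies midway between the tips of the shut fingers; the grasp point (between the pads) lies 19 mm behind it; z points along the fingers, y is the line along which they close (so a half turn about z gives the same grasp; the last joint's range is limited). The gripper opens to 92 mm and grips with 3 to 60 N. Pads are 20 mm wide; open, the fingers measure 128 mm over their backs; the gripper's body (75 mm by 189 mm) begins 69 mm behind the grasp point.
Start: joints at [1.13, 0.158, 1.597, -0, 1.386, -0.21], TCP at [0.132, 0.56, 0.194] pointing down, gripper open.
Joint ranges: [-2.91, 2.91], [-0.94, 2.29], [0.18, 2.7], [-1.29, 4.43], [0.17, 2.64], [-3, 3]. Speed limits (rad/s): [2.57, 2.57, 3.14, 3.14, 3.14, 3.14].

## Interface

Orientations are given as a rotation vector (axis times angle).
In Python, from cell import ctrl, eyes gives the robot as it stands.
- The arm moves only by the shell command python3 -m handwheel 'ROWS' [FORCE]. ROWS is JSON, a list that holds one entry, the list of rows, each a list of 7 numbers: the opening, from -1 (shut) to 1 (fully open), then the shift along the tool's x, y, z scaled (see below), then the turn, a rotation vector about the tool's x, y, z scaled (see below). A call has 1 to 20 rows; each row is the pose to reach, as a shift and turn from the pose commanded when the call began, along the tool's axes at that moment, turning the shorter way round; what a row does not reach only later rows make up. The controller multiplies each number of a shift by 20 cm and each number of a turn by pi rad. A row lasts 1/8 s, in which the tool goes at most 62.5 mm and 10.7 degrees, less where a joint would pass 70% of its speed; a pose out of reach is approached as far as the arm can. A call with a number of a shift or a turn outside -1 to 1 is refused whole. A call with a gripper value outside its range is refused whole. The fingers move at their own pace and stop on an object; FORCE is the grip in N (left out, the last holds). Time passes only in rows, so rows that repeat a pose let the fingers close. It gives the time, the measured TCP pose, the force, the opening and the grip force at its end, in the units of the state.
- ctrl.get_state(): the state, without advancing time (a new reading comes with each control period).
- eyes.snapshot(name): name is "scene" or "top" or "wrist"; returns a dict with "image" (480x640x3 uint8, red, green, blue), "range_z" (480x640 float32, m along the optical axis (not along the pixel's ray), 0 where there is no reading), "vfov" (degrees; the focal length in pixels is half the picture's height over the tangent of half this angle, whatever the lens; pixels are square), "cx", "cy" (the principal point, pixels), "T" (4x4, takes a point from camera to world coordinates). Camera axes: x right, y down, z forward; pixel columns grow to the right and rows downward; lengths in m; the calibration is good to about 2 mm. A picture is of the moment at which its call begins.
- ctrl.hand_in(): hands the job in; it is judged then, once.
The state is a dict: "clock": time; "joint_positions": joint angles; "joint_vel": joint speeds; "joint_torque": joint torques, N m; "eef_pos": TCP position; "tcp_rot": TCP orientation; "wrist_force": force on the tool from outside, world axes, zero at the start; "moment": the same for the moment, N m; "width": opening from 0.0 (shut) to 1.0 (fully open); "gripper_force": force on a finger pad.
Only numpy, scipy, OpenCV 4.12 (cv2) and the standard library are available. Lean on these libraries where they do the work, as an engineer would, in place of code of your own. Each camera call takes 0.05 s, during which the arm holds its last target. There are 200 camera calls.

## Task

The cell with the amber glass in this filter wheel is to be changed, so its split retaining ring has to come off. Turn the wheel by its knob until the amber cell stands in the middle of the cover's opening, feel the tip of the red-handled hook pick under one eyed end of the ring without forcing it against the wheel, lift that end out of its groove until the ring snaps over the shoulder, and put the pick back upright in its hole in the stand. Then take the sprung ring off the cell with the fingers and lay it flat in the steel parts dish, without flinging or dropping it from a height; leave the amber cell in the opening and the screwdriver, hex keys and jar where they are.

Things in the scene. Friction and masses are not known exactly. Their poses are not given: they have to be found in the camera images.
- base: Fixed filter wheel unit, black round foot 216 mm across; origin on the bench under the wheel's axis, z up. Its -x side faces the robot roughly. A clear 4 mm cover sheet, underside 80 mm up, radius 113 mm, on four posts, covers the wheel except an opening of 72 degrees either side of -x.
- wheel: Aluminium disc 208 mm across, 10 mm thick, turning freely both ways without end on the vertical axis (friction about 0.12 Nm, stays where left); origin on the axis on its upper face, 50 mm over the bench. Four cells at 66 mm radius; amber on the wheel's -x. Black knurled knob 36 mm across on the axis, 40 to 62 mm over the upper face, above the cover: pinch it and turn.
- amber_seat (a point): Axis of the amber cell at the ring's seat, 6 mm over the wheel's face. Below it a square boss, 40 mm wide, sides along the wheel's x and y. Above it the barrel: groove radius 16 mm, then a shoulder sloping out from 3 mm above to radius 19 mm at 6 to 7 mm above, then a taper to radius 15.5 mm at the top, 10 mm above.
- ring: Split ring of 4 mm spring wire, 42 mm outside; origin at its centre at mid-wire, 2 mm above the seat when home. Gap on its own -x, facing the wheel's rim; each end has a flat outward eye. Raising an eye 8 to 14 mm takes about 4 to 10 N, then the ring snaps over the shoulder and leans loose on the barrel, up to 35 degrees tilted and 17 mm nearer the hub. Pinch it across its outside, along its y.
- eye_a (a point): Centre of the eye of the ring's end on the ring's +y side: a flat eye 7 mm wide, 4 mm thick, from 19 to 29 mm from the ring's centre; this point is 25 mm from it, 16 degrees from -x. Its outer 8 mm overhang the boss, 6 mm free below it down to the wheel's face.
- eye_b (a point): The same for the end on the ring's -y side, 7 mm of gap between the two eyes. Either may be lifted.
- pick: Hook pick: red square handle 15 x 15 mm, 4 to 86 mm above the origin; origin on its axis under the steel collar (31 mm across, 4 mm thick). A 5 mm wire clamped in its collet runs down and ends in a 4 mm thick hook along +x, its end 10 mm from the axis. The wire's length differs each time: the hook's underside is 62 to 74 mm below the origin; feel for it. 60 g. Stands collar down on the stand.
- pick_hole (a point): Centre of the pick's hole at the stand's upper face, 90 mm over the bench. Square hole, 24 mm wide. The stand (136 x 66 mm, aluminium) also holds a fixed grey straight pick, as tall, 70 mm behind, away from the robot.
- dish: Round steel parts dish, fixed, 136 mm across the rim, about 125 mm inside, 18 mm high, floor 3 mm up; origin under its centre.
- screwdriver: Blue-handled screwdriver, 152 mm, lying behind the work on the left; not needed, leave alone.
- hex_key_set: Blue hex key holder, 90 mm, lying behind the wheel on the right; not needed, leave alone.
- sample_jar_b: White sample jar, 40 mm wide and 70 mm high, standing behind the wheel; not needed, leave alone.
Things that resemble listed ones, but are neither listed nor needed, are in the scene too. Leave any turquoise look-alike of the dish alone.

How it is judged:
On the way, in this order (a step that is already met when the one before it is completed fails the run):
1. the amber cell stands in the middle of the cover's opening, ring still home (x of amber_seat in the frame of base below -0.06 m and z of ring in the frame of amber_seat below 0.004 m), for 0.2 s.
2. the pick lifts one end of the ring over the shoulder (contact force between pick and ring above 0.3 N and z of any of eye_a, eye_b in the frame of amber_seat above 0.0085 m), for 0.1 s.
3. the pick is back in its hole in the stand, let go (horizontal distance between pick and pick_hole below 0.008 m and z of pick in the frame of pick_hole below 0.004 m and angle between pick's own z axis and vertical below 0.1 rad and contact force between the fingers and pick below 0.1 N), for 0.2 s.
At the end, for the whole second after the job is handed in: The ring lies flat (within 0.2 rad) and still in the dish, its centre within 45 mm of the dish's; the pick stands upright in its hole, collar down on the stand (within 4 mm); the amber cell is still within about 24 degrees of the middle of the opening (horizontal distance between ring and dish below 0.045 m and z of ring in the frame of dish below 0.009 m and angle between ring's own z axis and vertical below 0.2 rad and linear speed of ring below 0.02 m/s and horizontal distance between pick and pick_hole below 0.008 m and z of pick in the frame of pick_hole below 0.004 m and angle between pick's own z axis and vertical below 0.1 rad and x of amber_seat in the frame of base below -0.06 m); the robot touches nothing.
It fails at once if screwdriver, hex keys or jar are moved more than 15 mm (distance of any of screwdriver, hex_key_set, sample_jar_b from where it was at the start of the episode above 0.015 m).
It fails at once if the pick is forced against the wheel with more than 30 N (contact force between pick and wheel above 30 N).
It fails at once if the ring is dropped or thrown (faster than 1.5 m/s) (linear speed of ring above 1.5 m/s).
It also fails if it takes over 72 s, if anything falls off the work surface, if the arm or the gripper's body presses on something with over 40 N, if the wrist force passes 120 N, or if a joint passes its speed limit or range.

## Working session

There is one attempt and no reset: what is moved stays moved. The work goes in short steps, Python scripts to look and compute and a shell command to move; the robot and the scene stay as the last step left them, time stands still between calls to the robot, and variables do not carry over. Pictures are saved under pics/ and viewed, at most 10 in all, crops included, and the job is handed in when it is done.

```bash
ls; mkdir -p pics; cat > h.py <<'E'
import numpy as np, cv2
from cell import ctrl, eyes
from scipy.spatial.transform import Rotation as R
def snap(n):
    s=eyes.snapshot(n); s['f']=240/np.tan(np.radians(s['vfov'])/2); return s
def pt(s,u,v,z=None):
    "world point of pixel: by range, or on the plane z"
    d=np.array([(u-s['cx'])/s['f'],(v-s['cy'])/s['f'],1.]); T=s['T']
    if z is None:
        k=s['range_z'][int(round(v)),int(round(u))]
    else: k=(z-T[2,3])/(T[:3,:3]@d)[2]
    return T[:3,3]+T[:3,:3]@d*k
def cloud(s):
    v,u=np.mgrid[:480,:640]; d=np.stack([(u-s['cx'])/s['f'],(v-s['cy'])/s['f'],np.ones(u.shape)],-1)
    return (d*s['range_z'][...,None])@s['T'][:3,:3].T+s['T'][:3,3]
def proj(s,p):
    q=s['T'][:3,:3].T@(np.array(p)-s['T'][:3,3]); return q[:2]/q[2]*s['f']+[s['cx'],s['cy']]
def save(n,im): cv2.imwrite('pics/'+n,cv2.cvtColor(im,cv2.COLOR_RGB2BGR))
E
python3 - <<'E'
from h import *
st=ctrl.get_state(); print({k:np.round(v,3) for k,v in st.items()})
for n in('scene','top','wrist'):
    s=snap(n); np.savez('/tmp/'+n,**s); save(n+'0.png',s['image']); print(n,s['vfov'],s['cx'],s['cy'],s['T'].round(3).tolist())
E
```

```text
pics
{'clock': np.float64(0.0), 'joint_positions': array([ 1.13 ,  0.159,  1.598, -0.   ,  1.386, -0.21 ]), 'joint_vel': array([-0.   ,  0.   , -0.001, -0.001,  0.   , -0.001]), 'joint_torque': array([-0.0000e+00, -3.8556e+01, -3.2211e+01,  7.0000e-02,  3.8000e-02,
       -0.0000e+00]), 'eef_pos': array([0.131, 0.559, 0.193]), 'tcp_rot': array([-3.62e-01, -3.12e+00,  3.00e-03]), 'wrist_force': array([-0.261,  0.058, -0.47 ]), 'moment': array([-0.044, -0.058, -0.013]), 'gripper_force': np.float64(0.0), 'width': np.float64(0.998)}
scene 52.67015845440194 324.2928075159687 237.65005741262306 [[0.644, -0.582, 0.497, -0.055], [-0.765, -0.491, 0.417, -0.369], [0.001, -0.649, -0.761, 1.083], [0.0, 0.0, 0.0, 1.0]]
top 51.17403933034639 317.17465473442405 237.64113962635307 [[-0.027, -0.998, 0.064, 0.495], [-0.999, 0.028, 0.016, 0.177], [-0.018, -0.063, -0.998, 1.679], [0.0, 0.0, 0.0, 1.0]]
wrist 59.20074507230874 309.9551177201692 243.88168887156772 [[0.228, 0.939, 0.259, 0.058], [0.974, -0.219, -0.062, 0.578], [-0.002, 0.266, -0.964, 0.383], [0.0, 0.0, 0.0, 1.0]]
```

View pics/scene0.png

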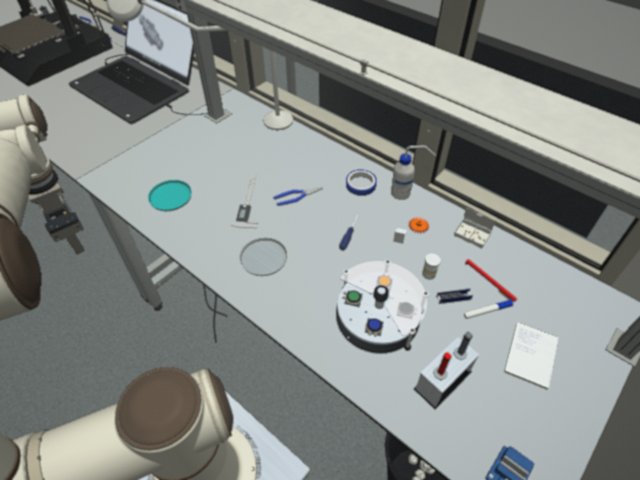

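View pics/top0.png

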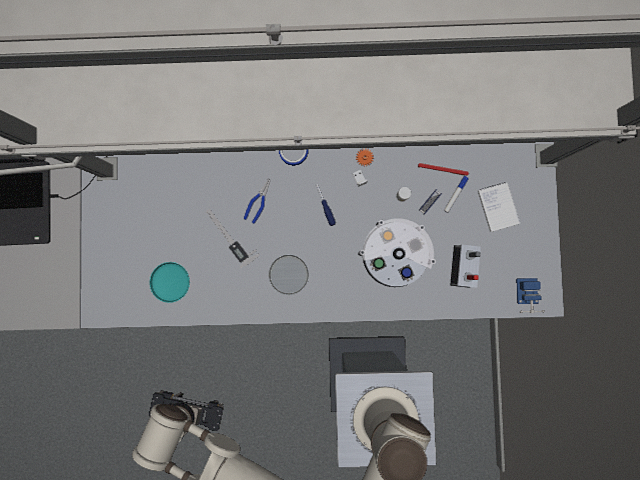

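The scene view shows the wheel at (381,300), with the amber cell at its back (385,282), the red pick at (444,363), the grey pick at (464,344), the steel dish at (263,257) and the turquoise look-alike at (170,195). The top view has the knob at (399,253), amber at (388,237), red pick at (472,277), grey pick at (474,254) and dish at (289,274).

Could be mistaken:
- **Pick:** grey pick (474,254) or red marker (443,169). I choose the red handle at (472,277).
- **Dish:** turquoise dish (170,282) or blue tape ring (293,155). I choose steel at (289,274).
- **Amber cell:** orange gear (365,157). I choose (388,237), which is on the wheel.

```bash
python3 - <<'E'
from h import *
S={n:dict(np.load(f'/tmp/{n}.npz')) for n in('scene','top')}
def blob(s,lo,hi,box):
    h=cv2.cvtColor(s['image'],cv2.COLOR_RGB2HSV); m=cv2.inRange(h,lo,hi); b=np.zeros_like(m); x0,y0,x1,y1=box; b[y0:y1,x0:x1]=1; m*=b
    v,u=np.nonzero(m); return u,v
c={n:cloud(S[n]) for n in S}
bx={'top':(355,215,440,290),'scene':(330,255,430,355)}
bp={'top':(450,240,485,290),'scene':(415,335,480,405)}
bd={'top':(262,248,315,300),'scene':(232,232,292,282)}
for n in S:
    s=S[n]
    for nm,lo,hi,b in(('amber',(8,90,120),(25,255,255),bx),('blue',(105,120,60),(130,255,255),bx),('green',(45,80,40),(85,255,255),bx),('red',(0,150,80),(6,255,255),bp),('knob',(0,0,0),(180,255,50),{'top':(388,243,412,265),'scene':(368,283,392,303)})):
        u,v=blob(s,lo,hi,b[n])
        if len(u)==0: print(n,nm,'none');continue
        P=c[n][v,u]; print(n,nm,len(u),u.mean().round(1),v.mean().round(1),'med',np.median(P,0).round(3),'zmax',P[:,2].max().round(3))
    x0,y0,x1,y1=bd[n]; P=c[n][y0:y1,x0:x1].reshape(-1,3); P=P[(P[:,2]>.011)&(P[:,2]<.03)]
    (cx,cy),r=cv2.minEnclosingCircle(P[:,:2].astype(np.float32)); print(n,'dish',len(P),cx,cy,r,P[:,2].max())
    x0,y0,x1,y1=bx[n]; P=c[n][y0:y1,x0:x1].reshape(-1,3)
    P=P[(P[:,2]>.045)&(P[:,2]<.09)];(cx,cy),r=cv2.minEnclosingCircle(P[:,:2].astype(np.float32)); print(n,'wheel',len(P),cx,cy,r,np.percentile(P[:,2],[10,50,90]))
    x0,y0,x1,y1=bp[n]; P=c[n][y0:y1,x0:x1].reshape(-1,3); P=P[abs(P[:,2]-.09)<.008]
    print(n,'stand',len(P),cv2.minAreaRect(P[:,:2].astype(np.float32)),np.median(P[:,2]))
E
```

```text
scene amber 68 384.3 280.3 med [ 0.586 -0.028  0.085] zmax 0.088
scene blue 98 374.2 324.2 med [ 0.478 -0.078  0.067] zmax 0.072
scene green 86 353.3 295.9 med [0.509 0.009 0.067] zmax 1.083
scene red 84 444.2 362.7 med [ 0.453 -0.267  0.152] zmax 0.179
scene knob 72 380.1 296.6 med [ 0.524 -0.058  0.109] zmax 0.118
scene dish 253 0.4814349114894867 0.30552253127098083 0.06956291198730469 0.023558386249890706
scene wheel 5696 0.5864213109016418 -0.056403182446956635 0.15409667789936066 [0.04909986 0.08178498 0.08607327]
scene stand 1257 ((0.4941236674785614, -0.27055516839027405), (0.061012718826532364, 0.13401588797569275), 82.24143981933594) 0.09062813792178737
top amber 49 387.6 235.3 med [ 0.598 -0.021  0.085] zmax 0.091
top blue 63 406.3 272.0 med [ 0.48  -0.078  0.067] zmax 1.679
top green 66 378.5 262.9 med [0.511 0.01  0.067] zmax 0.073
top red 19 475.4 277.3 med [ 0.46  -0.265  0.175] zmax 0.183
top knob 63 398.2 253.3 med [ 0.539 -0.048  0.114] zmax 0.124
top dish 230 0.49194657802581787 0.2892917990684509 0.0835871621966362 0.027825008320356392
top wheel 3410 0.539473831653595 -0.051605597138404846 0.12115159630775452 [0.04942826 0.0814815  0.08743359]
top stand 659 ((0.49520859122276306, -0.2722417712211609), (0.06264841556549072, 0.13007016479969025), 82.19674682617188) 0.0911952398480742
```

```bash
cat >> h.py <<'E'
def down(yaw):
    c,s=np.cos(yaw),np.sin(yaw); return np.array([[c,s,0],[s,-c,0],[0,0,-1.]])
def pose():
    st=ctrl.get_state(); return np.array(st['eef_pos']),R.from_rotvec(st['tcp_rot']).as_matrix()
def plan(pos,yaw=None,tilt=None):
    "shift and turn in the units of the rows, from the measured pose"
    p,M=pose(); G=M if yaw is None else down(yaw)
    print('from',p.round(4),'yaw',round(np.arctan2(M[1,0],M[0,0]),4),'shift',(M.T@(np.array(pos)-p)/.2).round(3),'turn',(R.from_matrix(M.T@G).as_rotvec()/np.pi).round(3))
E
python3 -c "
from h import *
plan([.50,-.05,.30],.2)"
```

```text
from [0.1313 0.5593 0.193 ] yaw 2.9108 shift [-2.491 -2.545 -0.532] turn [-0.     0.001  0.863]
```

```bash
python3 -m handwheel '[[[1,-0.83,-0.85,-0.18,0,0,0],[1,-0.83,-0.85,-0.18,0,0,0],[1,-0.83,-0.85,-0.18,0,0,0],[1,-0.83,-0.85,-0.18,0,0,0]]]' && python3 -m handwheel '[[[1,-0.83,-0.85,-0.18,0,0,0],[1,-0.83,-0.85,-0.18,0,0,0],[1,-0.83,-0.85,-0.18,0,0,0],[1,-0.83,-0.85,-0.18,0,0,0]]]' && python3 -m handwheel '[[[1,-0.83,-0.85,-0.18,0,0,0.86],[1,-0.83,-0.85,-0.18,0,0,0.86],[1,-0.83,-0.85,-0.18,0,0,0.86],[1,-0.83,-0.85,-0.18,0,0,0.86],[1,-0.83,-0.85,-0.18,0,0,0.86],[1,-0.83,-0.85,-0.18,0,0,0.86],[1,-0.83,-0.85,-0.18,0,0,0.86],[1,-0.83,-0.85,-0.18,0,0,0.86],[1,-0.83,-0.85,-0.18,0,0,0.86],[1,-0.83,-0.85,-0.18,0,0,0.86],[1,-0.83,-0.85,-0.18,0,0,0.86],[1,-0.83,-0.85,-0.18,0,0,0.86],[1,-0.83,-0.85,-0.18,0,0,0.86],[1,-0.83,-0.85,-0.18,0,0,0.86],[1,-0.83,-0.85,-0.18,0,0,0.86],[1,-0.83,-0.85,-0.18,0,0,0.86]]]'
python3 - <<'E'
from h import *
print(ctrl.get_state()['joint_positions'],ctrl.get_state()['clock']);plan([.5,-.05,.3],.2)
s=snap('wrist'); np.savez('/tmp/w1',**s); save('w1.png',s['image'])
E
```

```text
clock: 0.65
eef_pos: [0.2549, 0.3544, 0.2299]
tcp_rot: [0.362, 3.12, -0.0]
wrist_force: [-0.0, 0.1, 0.7]
width: 1.001
gripper_force: 0.0
clock: 1.15
eef_pos: [0.3777, 0.1508, 0.2661]
tcp_rot: [0.363, 3.12, 0.0]
wrist_force: [1.2, 0.1, -0.5]
width: 0.999
gripper_force: 0.0
clock: 3.15
eef_pos: [0.4995, -0.0506, 0.3015]
tcp_rot: [-3.124, -0.329, 0.001]
wrist_force: [0.5, -0.5, 0.9]
width: 1.001
gripper_force: 0.0
[-3.42116541e-01 -8.35190129e-02  1.63553902e+00 -3.25128347e-06
  1.59012704e+00  1.01877832e+00] 3.15
from [ 0.4995 -0.0506  0.3015] yaw 0.2099 shift [ 0.003 -0.002  0.008] turn [-0.     0.     0.003]
```

View pics/w1.png

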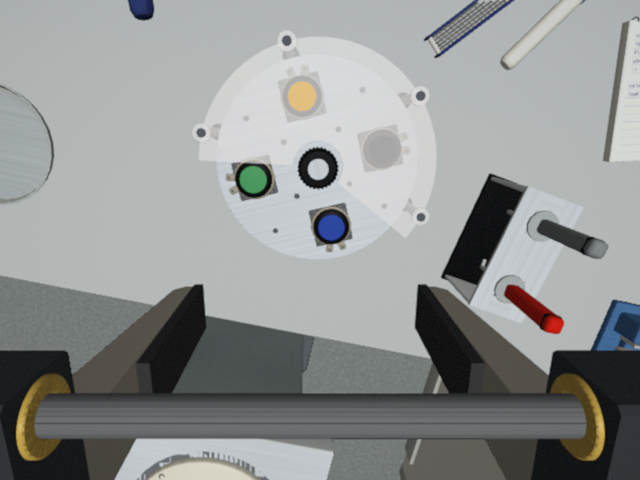

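The wrist view shows the knob at (318,168), with amber (302,97) under the cover at the back and blue (331,227) and green (254,181) in the opening. The cover's corners are at (200,160) and (407,238), its screws at (287,41), (420,96), (421,217) and (201,132). The red pick is at (510,290) and the grey one at (540,225).

```bash
python3 - <<'E'
from h import *
s=dict(np.load('/tmp/w1.npz')); t=dict(np.load('/tmp/top.npz'))
C=cloud(s)
k=pt(s,318,168,.112); print('knob',k, 'range',C[168,306],C[155,318])
for n,u,v,z in(('amber',302,97,.066),('green',254,181,.066),('blue',331,227,.066)): 
    p=pt(s,u,v,z); d=p-k; print(n,p.round(4),'r',np.hypot(*d[:2]).round(4),'ang',np.degrees(np.arctan2(d[1],d[0])).round(1),'range',C[v,u].round(4))
Q=[pt(s,*q,.086)[:2] for q in((287,41),(420,96),(421,217),(201,132))]
A=np.array([[2*x,2*y,1] for x,y in Q]); b=[x*x+y*y for x,y in Q]; c=np.linalg.lstsq(A,b,rcond=None)[0]; print('posts centre',c[:2],[np.hypot(*(q-c[:2])).round(4) for q in Q],[np.degrees(np.arctan2(*(q-c[:2])[::-1])).round(1) for q in Q])
E=[np.degrees(np.arctan2(*(pt(s,*q,.084)[:2]-c[:2])[::-1])).round(1)for q in((200,160),(407,238))];print('edges',E)
# pick: red tip top & collar, two views
hsv=cv2.cvtColor(s['image'],cv2.COLOR_RGB2HSV); m=cv2.inRange(hsv,(0,150,60),(6,255,255))
v,u=np.nonzero(m); P=C[v,u]; ok=(abs(P[:,2]-.135)<.05); P=P[ok]
for a in np.arange(.09,.19,.015):
    w=P[(P[:,2]>=a)&(P[:,2]<a+.015)]; print('red z',a.round(3),len(w),w[:,:2].mean(0).round(4) if len(w) else '')
d=C[60:220,0:60].reshape(-1,3); w=d[(d[:,2]>.011)&(d[:,2]<.03)]; print('dish rim',len(w),w.min(0),w.max(0))
st=C[150:330,430:600].reshape(-1,3); st=st[abs(st[:,2]-.09)<.006]; print(cv2.minAreaRect(st[:,:2].astype(np.float32)),np.median(st[:,2]))
E
```

```text
knob [ 0.53937587 -0.04754814  0.112     ] range [ 0.53711731 -0.03714332  0.11168862] [ 0.55036466 -0.04515338  0.11104753]
amber [ 0.5975 -0.02    0.066 ] r 0.0643 ang 25.3 range [ 0.5965 -0.0205  0.0822]
green [0.5094 0.0107 0.066 ] r 0.0655 ang 117.2 range [0.5092 0.0108 0.0651]
blue [ 0.4794 -0.0753  0.066 ] r 0.0661 ang -155.2 range [ 0.479  -0.0755  0.0644]
posts centre [ 0.53795999 -0.0476209 ] [np.float64(0.1126), np.float64(0.1126), np.float64(0.1126), np.float64(0.1126)] [np.float64(26.0), np.float64(-43.5), np.float64(-103.3), np.float64(85.6)]
edges [np.float64(98.8), np.float64(-115.9)]
red z 0.09 51 [ 0.4627 -0.2571]
red z 0.105 138 [ 0.4629 -0.2572]
red z 0.12 153 [ 0.463  -0.2572]
red z 0.135 178 [ 0.4628 -0.2574]
red z 0.15 192 [ 0.4628 -0.2573]
red z 0.165 322 [ 0.4613 -0.2611]
red z 0.18 0 
dish rim 505 [0.41561003 0.2395873  0.01100953] [0.54763696 0.29688081 0.0191057 ]
((0.5010913610458374, -0.21962109208106995), (0.15926365554332733, 0.1301996409893036), 82.2528076171875) 0.08881910372798324
```

```bash
python3 -c "
from h import *
plan([.5385,-.0476,.093],.21)"
```

```text
from [ 0.4995 -0.0506  0.3016] yaw 0.2106 shift [0.194 0.026 1.043] turn [-0.  0.  0.]
```

```bash
python3 -m handwheel '[[[0,0.194,0.026,0.8,0,0,0],[0,0.194,0.026,0.8,0,0,0],[0,0.194,0.026,0.8,0,0,0],[0,0.194,0.026,1,0,0,0],[0,0.194,0.026,1,0,0,0]]]' 30 && python3 -m handwheel '[[[-0.1,0,0,0.04,0,0,0],[-1,0,0,0.04,0,0,0],[-1,0,0,0.04,0,0,0],[-1,0,0,0.04,0,0,0],[-1,0,0,0.04,0,0,0],[-1,0,0,0.04,0,0,0]]]' 30
```

```text
clock: 3.82
eef_pos: [0.5357, -0.0468, 0.0984]
tcp_rot: [-3.121, -0.329, 0.011]
wrist_force: [0.4, -0.6, 0.5]
width: 0.504
gripper_force: 0.0
clock: 4.58
eef_pos: [0.5388, -0.0477, 0.0939]
tcp_rot: [3.124, 0.328, 0.0]
wrist_force: [0.3, -0.1, -0.5]
width: 0.006
gripper_force: 0.0
```

```bash
python3 - <<'E'
from h import *
s=snap('wrist'); np.savez('/tmp/w2',**s); save('w2.png',s['image']); C=cloud(s); print(ctrl.get_state()['eef_pos'])
E
```

```text
[ 0.53873876 -0.04770307  0.09385199]
```

View pics/w2.png

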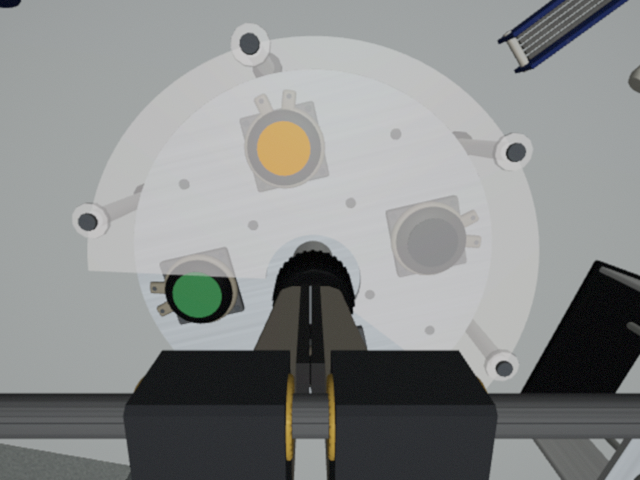

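```bash
python3 - <<'E'
from h import *
s=dict(np.load('/tmp/w2.npz')); w=dict(np.load('/tmp/w1.npz')); p,M=pose()
print('tcp',proj(s,p),'knobtop',proj(s,[.5385,-.0476,.112]),'far edge',proj(s,[.5385+.018,-.0476,.112]), 'wheel centre', proj(s,[.5385,-.0476,.05]))
C=cloud(s)
for q in((310,262),(310,270),(310,285),(285,275),(340,275),(310,295),(310,310),(310,330),(270,345),(313,245)): print(q,C[q[1],q[0]].round(4))
C=cloud(w); print([C[168,u].round(3).tolist() for u in range(298,340,4)])
print(ctrl.get_state()['wrist_force'],ctrl.get_state()['gripper_force'])
E
```

```text
tcp [313.55410826 288.42319264] knobtop [313.55920833 304.08143805] far edge [322.4367032  265.94086965] wheel centre [312.65488846 260.98485651]
(310, 262) [ 0.5558 -0.0423  0.1078]
(310, 270) [ 0.554  -0.0427  0.1133]
(310, 285) [ 0.5481 -0.044   0.1152]
(285, 275) [ 0.5487 -0.0328  0.1107]
(340, 275) [ 0.5536 -0.0561  0.1106]
(310, 295) [ 0.5445 -0.0447  0.1174]
(310, 310) [ 0.5383 -0.046   0.1185]
(310, 330) [ 0.5302 -0.0478  0.1205]
(270, 345) [ 0.546  -0.0319  0.1675]
(313, 245) [ 0.5501 -0.0453  0.0578]
[[0.536, -0.03, 0.111], [0.537, -0.034, 0.115], [0.537, -0.037, 0.112], [0.538, -0.041, 0.113], [0.539, -0.044, 0.112], [0.539, -0.048, 0.113], [0.54, -0.051, 0.114], [0.541, -0.054, 0.114], [0.542, -0.058, 0.112], [0.542, -0.061, 0.112], [0.538, -0.07, 0.049]]
[ 0.25064136 -0.08774582 -0.05673823] 0.0
```

The picture shows the fingers fully shut at (310,285), apparently inside the knob's outline, with no grip force. I'll open step by step and see where they meet something.

```bash
python3 -m handwheel '[[[-0.5,0,0,0,0,0,0],[-0.5,0,0,0,0,0,0]]]' 30 && python3 -m handwheel '[[[0,0,0,0,0,0,0],[0,0,0,0,0,0,0]]]' 30; python3 -m handwheel '[[[-0.3,0,0,0.02,0,0,0],[-0.3,0,0,0.02,0,0,0]]]' 30
```

```text
clock: 4.88
eef_pos: [0.5387, -0.0477, 0.0938]
tcp_rot: [-3.124, -0.328, 0.0]
wrist_force: [-0.4, 0.2, -0.1]
width: 0.201
gripper_force: 0.0
clock: 5.12
eef_pos: [0.5387, -0.0477, 0.0938]
tcp_rot: [-3.124, -0.328, -0.0]
wrist_force: [0.2, -0.8, -1.1]
width: 0.415
gripper_force: 0.0
clock: 5.38
eef_pos: [0.5396, -0.0489, 0.0911]
tcp_rot: [3.122, 0.328, 0.002]
wrist_force: [-2.7, -2.7, 5.9]
width: 0.351
gripper_force: 15.6
```

```bash
python3 - <<'E'
from h import *
for n,tz in(('w1',.3015),('w2',.0938)):
    w=dict(np.load(f'/tmp/{n}.npz')); C=cloud(w)
    print(n)
    for q in ([(200,286),(195,288),(204,300),(422,288),(430,290),(204,340)] if n=='w1' else [(310,285),(305,287),(300,290),(320,290)]): print(q,C[q[1],q[0]].round(4),(C[q[1],q[0]][2]-tz).round(4))
    print((w['T'][2,3]-tz).round(4))
s=snap('wrist'); C=cloud(s); save('w3.png',s['image'][200:420,180:460].repeat(2,0).repeat(2,1))
print(ctrl.get_state()['wrist_force'],ctrl.get_state()['gripper_force'])
E
```

```text
w1
(200, 286) [ 0.4989 -0.0013  0.3234] 0.0219
(195, 288) [4.984e-01 3.000e-04 3.252e-01] 0.0237
(204, 300) [ 0.3397  0.053  -0.0011] -0.3026
(422, 288) [ 0.5186 -0.0926  0.326 ] 0.0245
(430, 290) [ 0.5189 -0.0955  0.3276] 0.0261
(204, 340) [ 0.1094  0.0927 -0.301 ] -0.6025
0.1896
w2
(310, 285) [ 0.5481 -0.044   0.1152] 0.0214
(305, 287) [ 0.5474 -0.042   0.1168] 0.023
(300, 290) [ 0.5474 -0.0399  0.1212] 0.0274
(320, 290) [ 0.548  -0.0482  0.1185] 0.0247
0.1898
[-1.5956921  -2.15519863  5.71099874] 15.638489637058228
```

View pics/w3.png

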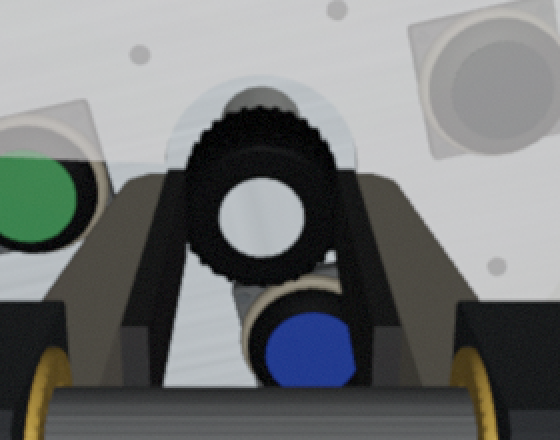

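The crop shows the fingers only touching the knob's top edge: the real fingertips end about 20 mm behind the reported TCP. I'll allow for that, open, go 15 mm lower and pinch.

```bash
python3 -m handwheel '[[[0.1,0,0,0,0,0,0],[0.1,0,0,0,0,0,0],[0.1,0,0,0.072,0,0,0],[-1,0,0,0.072,0,0,0],[-1,0,0,0.072,0,0,0],[-1,0,0,0.072,0,0,0],[-1,0,0,0.072,0,0,0]]]' 30
```

```text
clock: 6.3
eef_pos: [0.538, -0.0494, 0.0741]
tcp_rot: [3.122, 0.328, -0.003]
wrist_force: [1.3, -7.1, -7.8]
width: 0.38
gripper_force: 30.0
```

```bash
python3 -m handwheel '[[[-1,0,0,0,0,0,-0.812],[-1,0,0,0,0,0,-0.812],[-1,0,0,0,0,0,-0.812],[-1,0,0,0,0,0,-0.812],[-1,0,0,0,0,0,-0.812],[-1,0,0,0,0,0,-0.812],[-1,0,0,0,0,0,-0.812],[-1,0,0,0,0,0,-0.812],[-1,0,0,0,0,0,-0.812],[-1,0,0,0,0,0,-0.812],[-1,0,0,0,0,0,-0.812],[-1,0,0,0,0,0,-0.812],[-1,0,0,0,0,0,-0.812],[-1,0,0,0,0,0,-0.812],[-1,0,0,0,0,0,-0.812],[-1,0,0,0,0,0,-0.812]]]' && python3 - <<'E'
from h import *
p,M=pose(); print(np.arctan2(M[1,0],M[0,0]), ctrl.get_state()['joint_positions'].round(2) if hasattr(ctrl.get_state()['joint_positions'],'round') else '')
s=snap('wrist'); np.savez('/tmp/w4',**s); hsv=cv2.cvtColor(s['image'],cv2.COLOR_RGB2HSV)
t=snap('top'); np.savez('/tmp/t4',**t)
for n,q in(('w',s),('t',t)):
    h=cv2.cvtColor(q['image'],cv2.COLOR_RGB2HSV); m=cv2.inRange(h,(8,90,90),(25,255,255))
    N,l,st,c=cv2.connectedComponentsWithStats(m)
    for i in range(1,N):
        if st[i,4]>25:
            P=pt(q,*c[i],.066); d=P-[.538,-.048,0]; print(n,st[i],c[i],P.round(4),np.hypot(*d[:2]).round(4),np.degrees(np.arctan2(d[1],d[0])).round(1))
E
```

```text
clock: 8.3
eef_pos: [0.5407, -0.0496, 0.0741]
tcp_rot: [0.595, 3.079, -0.004]
wrist_force: [10.3, -7.2, -15.5]
width: 0.379
gripper_force: 30.0
2.759773097160587 [-0.31  0.2   1.8  -0.    1.14 -1.5 ]
w [ 247  117   61   62 2946] [276.96877122 147.56211813] [ 0.4731 -0.0373  0.066 ] 0.0658 170.6
w [184 384  14  77 591] [189.06260575 425.4856176 ] [ 0.5932 -0.1411  0.066 ] 0.1082 -59.4
w [423 384  14  77 557] [431.11849192 425.78635548] [ 0.6429 -0.0169  0.066 ] 0.1094 16.5
t [356 149  17  17 194] [364.24742268 156.95360825] [0.8563 0.0439 0.066 ] 0.3313 16.1
t [394 270   5   9  30] [396.33333333 274.33333333] [ 0.4729 -0.0463  0.066 ] 0.0651 178.5
```

```bash
python3 -m handwheel '[[[-0.05,0,0,0,0,0,0],[-0.05,0,0,0,0,0,0],[-0.05,0,0,-0.3,0,0,0],[0.2,0,0,-0.93,0,0,0],[1,0,0,-0.93,0,0,0],[1,0,0,-0.93,0,0,0]]]' && python3 -c "
from h import *
plan([.455,-.262,.25],3.006)"
```

```text
clock: 9.15
eef_pos: [0.5418, -0.0484, 0.2683]
tcp_rot: [0.593, 3.073, -0.002]
wrist_force: [-0.2, -0.5, -0.4]
width: 0.784
gripper_force: 0.0
from [ 0.5418 -0.0484  0.2683] yaw 2.7604 shift [ 0.007 -1.153  0.09 ] turn [-0.     0.004 -0.078]
```

```bash
python3 -m handwheel '[[[1,0,-1,0,0,0,-0.078],[1,0,-1,0,0,0,-0.078],[1,0,-1,0,0,0,-0.078],[1,0,-1,0,0,0,-0.078],[1,0,-1,0,0,0,-0.078]]]' && python3 - <<'E'
from h import *
s=snap('wrist'); np.savez('/tmp/w5',**s); save('w5.png',s['image']); C=cloud(s)
m=cv2.inRange(cv2.cvtColor(s['image'],cv2.COLOR_RGB2HSV),(0,130,40),(8,255,255)); v,u=np.nonzero(m); P=C[v,u]
for a,b in((.095,.12),(.12,.145),(.145,.165),(.171,.185)):
    w=P[(P[:,2]>a)&(P[:,2]<b)]
    if len(w)>5: print(a,len(w),w.mean(0).round(4),cv2.minAreaRect(w[:,:2].astype(np.float32)))
w=P[P[:,2]>.1]; print(w[:,2].max())
st=C.reshape(-1,3); st=st[(abs(st[:,2]-.09)<.005)&(abs(st[:,0]-.49)<.1)&(abs(st[:,1]+.27)<.06)]; print('stand',cv2.minAreaRect(st[:,:2].astype(np.float32)),np.median(st[:,2]))
E
```

```text
clock: 9.78
eef_pos: [0.4637, -0.2333, 0.2605]
tcp_rot: [-0.217, -3.133, -0.002]
wrist_force: [0.1, 1.1, -0.4]
width: 1.001
gripper_force: 0.0
0.095 77 [ 0.454  -0.2598  0.1116] ((0.4547131359577179, -0.25990208983421326), (0.015206590294837952, 0.006015762686729431), 46.551048278808594)
0.12 135 [ 0.4536 -0.2605  0.1328] ((0.4544793665409088, -0.26025208830833435), (0.015212935395538807, 0.005932272877544165), 50.24189376831055)
0.145 116 [ 0.4534 -0.2605  0.1545] ((0.4543707072734833, -0.26004698872566223), (0.015038024634122849, 0.005963676609098911), 47.949588775634766)
0.171 382 [ 0.4584 -0.2631  0.1739] ((0.4588450789451599, -0.2631475627422333), (0.014265617355704308, 0.01364685408771038), 1.379764199256897)
0.4502251127917933
stand ((0.4940427541732788, -0.26876968145370483), (0.06006878241896629, 0.13056974112987518), 82.31858825683594) 0.08883289833996316
```

View pics/w5.png

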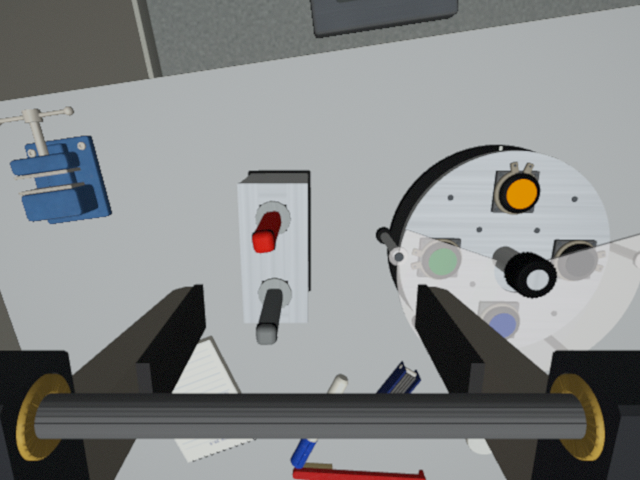

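The wrist view shows the red pick's top at (264,241) with its collar at (273,217), the grey pick's top at (267,333), and amber now in front in the opening at (521,194). I need the handle's own yaw, so I'll take a close crop.

```bash
python3 - <<'E'
from h import *
s=dict(np.load('/tmp/w5.npz')); C=cloud(s)
save('w5c.png',cv2.resize(s['image'][165:345,220:320],None,fx=3.3,fy=3.3,interpolation=cv2.INTER_CUBIC))
m=cv2.inRange(cv2.cvtColor(s['image'],cv2.COLOR_RGB2HSV),(0,130,40),(8,255,255)); v,u=np.nonzero(m); P=C[v,u]
w=P[(P[:,2]>.11)&(P[:,2]<.165)][:,:2]; w=w[np.hypot(*(w-[.456,-.262]).T)<.02]
print(w.min(0),w.max(0)); h=cv2.convexHull(w.astype(np.float32))[:,0]; print(h.round(4).tolist())
t=P[(P[:,2]>.168)&(P[:,2]<.19)]; print(cv2.convexHull(t[:,:2].astype(np.float32))[:,0].round(4).tolist())
E
```

```text
[ 0.45124481 -0.26798764] [ 0.46212563 -0.25621044]
[[0.46209999918937683, -0.2565000057220459], [0.46160000562667847, -0.2563000023365021], [0.4575999975204468, -0.25619998574256897], [0.4551999866962433, -0.25619998574256897], [0.45339998602867126, -0.25699999928474426], [0.45239999890327454, -0.25780001282691956], [0.45190000534057617, -0.2590000033378601], [0.4512999951839447, -0.26030001044273376], [0.451200008392334, -0.2615000009536743], [0.4514000117778778, -0.2669000029563904], [0.4514000117778778, -0.2671999931335449], [0.4514999985694885, -0.26759999990463257], [0.45190000534057617, -0.2680000066757202], [0.45190000534057617, -0.2680000066757202]]
[[0.4659999907016754, -0.26440000534057617], [0.46560001373291016, -0.25760000944137573], [0.4645000100135803, -0.25679999589920044], [0.462799996137619, -0.2563999891281128], [0.4609000086784363, -0.25619998574256897], [0.4603999853134155, -0.25609999895095825], [0.45820000767707825, -0.2563000023365021], [0.45500001311302185, -0.2565999925136566], [0.45339998602867126, -0.25699999928474426], [0.4514000117778778, -0.258899986743927], [0.4514000117778778, -0.263700008392334], [0.45179998874664307, -0.26660001277923584], [0.4519999921321869, -0.26739999651908875], [0.45210000872612, -0.2678999900817871], [0.4528000056743622, -0.26910001039505005], [0.45489999651908875, -0.26989999413490295], [0.45559999346733093, -0.27000001072883606], [0.459199994802475, -0.27000001072883606], [0.461899995803833, -0.26969999074935913], [0.4634999930858612, -0.26930001378059387], [0.4650999903678894, -0.26820001006126404], [0.4659999907016754, -0.26510000228881836]]
```

View pics/w5c.png

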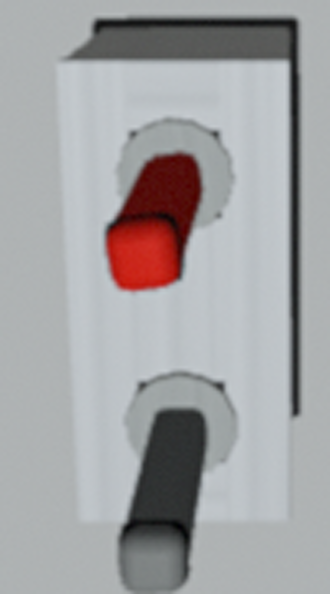

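The crop shows the handle nearly square to the world axes, with its yaw about +3°. The point cloud gives its centre at (0.4588, -0.2633).

```bash
python3 -c "
from h import *
plan([.4588,-.2633,.115],np.pi+.05)"
```

```text
from [ 0.4643 -0.2324  0.2607] yaw 3.0048 shift [ 0.006 -0.158  0.729] turn [ 0.    -0.    -0.059]
```

```bash
python3 -m handwheel '[[[0.3,0.006,-0.158,0,0,0,-0.059],[0.2,0.006,-0.158,0.2,0,0,-0.059],[0.2,0.006,-0.158,0.729,0,0,-0.059],[0.2,0.006,-0.158,0.729,0,0,-0.059],[0.2,0.006,-0.158,0.729,0,0,-0.059],[-1,0.006,-0.158,0.729,0,0,-0.059],[-1,0.006,-0.158,0.729,0,0,-0.059],[-1,0.006,-0.158,0.729,0,0,-0.059],[-1,0.006,-0.158,0.729,0,0,-0.059]]]' 25 && python3 -m handwheel '[[[-1,0,0,0,0,0,0],[-1,0,0,0,0,0,0]]]'; python3 -c "
from h import *
plan([.4588,-.2633,.115],np.pi+.05)"
```

```text
clock: 10.95
eef_pos: [0.4591, -0.2648, 0.1164]
tcp_rot: [-0.076, 3.14, -0.002]
wrist_force: [-0.3, -0.0, 0.4]
width: 0.185
gripper_force: 0.0
clock: 11.2
eef_pos: [0.459, -0.2648, 0.1162]
tcp_rot: [-0.076, 3.14, -0.001]
wrist_force: [-0.8, 0.8, 3.7]
width: 0.16
gripper_force: 25.0
from [ 0.459  -0.2648  0.1162] yaw -3.093 shift [0.001 0.008 0.006] turn [-0.  0. -0.]
```

```bash
python3 -m handwheel '[[[-1,0,0,-0.2,0,0,0],[-1,0,0,-0.4,0,0,0],[-1,0,0,-0.6,0,0,0],[-1,0,0,-0.6,0,0,0],[-1,0,0,-0.6,0,0,0]]]' && python3 - <<'E'
from h import *
s=snap('wrist'); np.savez('/tmp/w6',**s); C=cloud(s); p,M=pose(); print(p)
for z in(0,-.026,-.09): print(z,proj(s,p+[0,0,z]))
c=snap('scene'); np.savez('/tmp/s6',**c); print('scene',proj(c,p),proj(c,p-[0,0,.09]))
q=[int(x) for x in proj(c,p-[0,0,.04])]
a=s['image'][140:360,200:440]; b=cv2.resize(c['image'][q[1]-40:q[1]+40,q[0]-25:q[0]+25],None,fx=6,fy=6,interpolation=cv2.INTER_CUBIC); a=cv2.resize(a,(480,440))
save('w6.png',np.hstack([a,b[:440]])); print(q)
E
```

```text
clock: 11.82
eef_pos: [0.4582, -0.264, 0.2341]
tcp_rot: [0.077, -3.139, -0.002]
wrist_force: [0.4, 0.3, -1.5]
width: 0.163
gripper_force: 25.0
[ 0.45788459 -0.26368785  0.23345663]
0 [306.76574848 289.55197509]
-0.026 [307.04251377 271.81642813]
-0.09 [307.52006111 241.21445702]
scene [451.91554628 340.80695363] [443.24317597 361.77153554]
[447, 350]
```

View pics/w6.png

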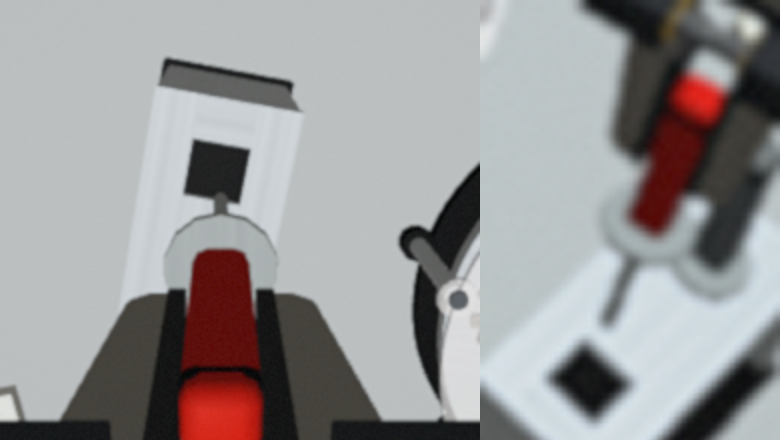

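The left half (wrist) shows the empty hole at wrist pixel (308,226), with the wire coming out from under the collar at (310,239). The right half (scene) shows the wire's end at crop (607,325) with no clear side hook. The depth along the wire should tell which way it points.

```bash
python3 - <<'E'
from h import *
s=dict(np.load('/tmp/w6.npz')); C=cloud(s); c=dict(np.load('/tmp/s6.npz')); D=cloud(c)
for r in range(234,254,1): print(r,[C[r,u].round(3).tolist() for u in (308,310,312)])
m=(D[...,2]>.11)&(D[...,2]<.205)&(np.hypot(D[...,0]-.46,D[...,1]+.264)<.035)
v,u=np.nonzero(m); P=D[v,u]; i=np.argsort(P[:,2])
for k in i[:45]: print(u[k],v[k],P[k].round(4))
h=s['image'].max(2)<60; y,x=np.nonzero(h[205:246,285:335]); P=np.array([pt(s,a+285,b+205,.09) for a,b in zip(x,y)]); print('hole',cv2.minAreaRect(P[:,:2].astype(np.float32)),P.mean(0))
E
```

```text
234 [[0.487, -0.262, 0.005], [0.487, -0.26, 0.006], [0.487, -0.258, 0.003]]
235 [[0.488, -0.262, 0.005], [0.488, -0.26, 0.005], [0.488, -0.258, 0.005]]
236 [[0.456, -0.263, 0.136], [0.455, -0.262, 0.138], [0.489, -0.258, 0.004]]
237 [[0.456, -0.263, 0.139], [0.455, -0.262, 0.141], [0.456, -0.261, 0.138]]
238 [[0.456, -0.263, 0.143], [0.456, -0.262, 0.143], [0.456, -0.261, 0.141]]
239 [[0.456, -0.263, 0.146], [0.456, -0.262, 0.144], [0.456, -0.261, 0.144]]
240 [[0.456, -0.263, 0.148], [0.456, -0.262, 0.149], [0.456, -0.261, 0.147]]
241 [[0.456, -0.263, 0.151], [0.455, -0.262, 0.152], [0.456, -0.261, 0.149]]
242 [[0.456, -0.263, 0.153], [0.456, -0.262, 0.153], [0.456, -0.261, 0.151]]
243 [[0.456, -0.263, 0.155], [0.456, -0.262, 0.156], [0.457, -0.261, 0.153]]
244 [[0.456, -0.263, 0.158], [0.455, -0.262, 0.159], [0.456, -0.261, 0.157]]
245 [[0.456, -0.263, 0.161], [0.443, -0.263, 0.207], [0.456, -0.261, 0.158]]
246 [[0.443, -0.264, 0.209], [0.443, -0.263, 0.21], [0.443, -0.262, 0.21]]
247 [[0.443, -0.264, 0.21], [0.443, -0.263, 0.21], [0.443, -0.262, 0.21]]
248 [[0.444, -0.264, 0.21], [
[... 931 characters left out ...]
589]
444 358 [ 0.4563 -0.2625  0.1616]
445 358 [ 0.4561 -0.2644  0.1643]
446 358 [ 0.4562 -0.2662  0.1665]
445 357 [ 0.4553 -0.2638  0.1691]
446 357 [ 0.4552 -0.2657  0.1718]
445 355 [ 0.4569 -0.262   0.1732]
445 356 [ 0.4549 -0.2632  0.1734]
446 356 [ 0.456  -0.2647  0.1737]
447 356 [ 0.4572 -0.2663  0.1739]
446 355 [ 0.4561 -0.264   0.177 ]
446 354 [ 0.4568 -0.2631  0.1791]
448 354 [ 0.4589 -0.2663  0.1801]
447 355 [ 0.4556 -0.2659  0.1802]
447 354 [ 0.4561 -0.265   0.1828]
446 353 [ 0.4557 -0.2626  0.1845]
447 353 [ 0.455  -0.2645  0.1881]
hole ((0.4588544964790344, -0.26359400153160095), (0.02184312418103218, 0.021562665700912476), 82.37107849121094) [ 0.45853331 -0.26360982  0.09      ]
```

The wire runs straight down with nothing on the near side or the flanks. So the hook points away from the robot at about +3°, with its underside roughly 98 mm below the TCP. The empty hole is centred near (0.4587, -0.2636).

```bash
python3 -c "
from h import *
plan([.4347,-.0250,.165],np.pi-.164)"
```

```text
from [ 0.4578 -0.2636  0.2333] yaw -3.0928 shift [0.056 1.196 0.345] turn [ 0.001 -0.001  0.068]
```

```bash
python3 -m handwheel '[[[-1,0,0.25,0,0,0,0],[-1,0,0.5,0,0,0,0],[-1,0,0.75,0,0,0,0],[-1,0,1,0,0,0,0],[-1,0,1,0,0,0,0]]]' && python3 -m handwheel '[[[-1,0.056,0.1,0,0,0,0.068],[-1,0.056,0.196,0.1,0,0,0.068],[-1,0.056,0.196,0.25,0,0,0.068],[-1,0.056,0.196,0.345,0,0,0.068],[-1,0.056,0.196,0.345,0,0,0.068],[-1,0.056,0.196,0.345,0,0,0.068]]]' && python3 - <<'E'
from h import *
plan([.4347,-.0250,.155],np.pi-.164)
s=snap('wrist'); np.savez('/tmp/w7',**s); C=cloud(s); p,M=pose()
print(proj(s,p-[0,0,.09]))
c=snap('scene'); np.savez('/tmp/s7',**c)
h=cv2.cvtColor(s['image'],cv2.COLOR_RGB2HSV); m=cv2.inRange(h,(8,90,90),(25,255,255)); N,l,st,cc=cv2.connectedComponentsWithStats(m)
for i in range(1,N):
    if st[i,4]>100: print(st[i],cc[i],pt(s,*cc[i],.066).round(4))
a=s['image'][150:350,200:440]; save('w7.png',cv2.resize(a,None,fx=3,fy=3,interpolation=cv2.INTER_CUBIC))
E
```

```text
clock: 12.55
eef_pos: [0.448, -0.0618, 0.2341]
tcp_rot: [0.084, -3.138, -0.002]
wrist_force: [0.3, -0.2, -0.7]
width: 0.16
gripper_force: 25.0
clock: 13.3
eef_pos: [0.4362, -0.0267, 0.167]
tcp_rot: [0.26, 3.131, -0.0]
wrist_force: [-0.5, -1.0, -1.2]
width: 0.158
gripper_force: 25.0
from [ 0.4362 -0.0267  0.167 ] yaw 2.976 shift [0.009 0.007 0.06 ] turn [-0.  0. -0.]
[307.70123405 242.59631683]
[367 381  11  80 576] [372.56423611 423.85243056] [ 0.5981 -0.0006  0.066 ]
[243 382  11  79 565] [247.25309735 423.69380531] [ 0.5814 -0.1006  0.066 ]
```

View pics/w7.png

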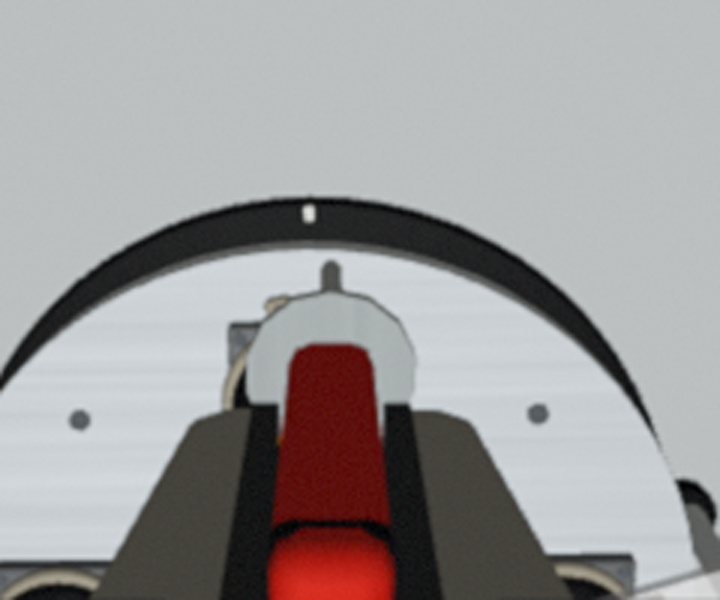

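The crop shows the wire's end at wrist pixel (310,238), eye_b's tip peeking out at (292,251), and the base's white mark at (303,221). The collar hides eye_a. I'll check eye_b's tip against the expected geometry.

```bash
python3 - <<'E'
from h import *
s=dict(np.load('/tmp/w7.npz')); C=cloud(s); p,M=pose()
ex=np.array([np.cos(np.radians(-9.4)),np.sin(np.radians(-9.4))]); ey=np.array([-ex[1],ex[0]])
c=np.array([.4735,-.0372])  # camera frame estimate
for q in((292.3,251),(291,250),(295,249.5)):
    P=pt(s,*q,.06); d=P[:2]-c; print(P.round(4),'ring frame',(d@ex*1e3).round(1),(d@ey*1e3).round(1),'range',C[int(q[1]),int(q[0])].round(4))
# rim of wheel fit: edge metal/black along columns, z .05
g=s['image'].astype(int).max(2); Q=[]
for u in range(210,430,6):
    col=g[150:345,u]; r=[v for v in range(20,190) if col[v]>150 and col[v-4]<90]
    if r: Q.append(pt(s,u,150+r[0]-2,.05)[:2])
Q=np.array(Q); A=np.c_[2*Q,np.ones(len(Q))]; x=np.linalg.lstsq(A,(Q**2).sum(1),rcond=None)[0]; print('rim fit',x[:2],np.sqrt(x[2]+x[:2]@x[:2]),len(Q))
for r in range(237,246): print(r,C[r,309:313].round(4).tolist())
w=pt(s,303,221,.02); print('mark',w)
E
```

```text
[ 0.4456 -0.0398  0.06  ] ring frame -27.1 -7.1 range [ 0.3614 -0.0126  0.3567]
[ 0.4447 -0.0406  0.06  ] ring frame -27.9 -8.0 range [ 0.4449 -0.0406  0.0594]
[ 0.4448 -0.0376  0.06  ] ring frame -28.2 -5.1 range [ 0.422  -0.0308  0.1402]
rim fit [ 0.53643186 -0.04682532] 0.10331767969374588 36
237 [[0.4339, -0.0254, 0.0729], [0.4339, -0.0247, 0.0732], [0.4338, -0.024, 0.074], [0.4346, -0.0234, 0.0712]]
238 [[0.4337, -0.0254, 0.0762], [0.4336, -0.0247, 0.0771], [0.434, -0.024, 0.0759], [0.435, -0.0235, 0.0726]]
239 [[0.4338, -0.0254, 0.0786], [0.4336, -0.0246, 0.0799], [0.4342, -0.0241, 0.0779], [0.4346, -0.0234, 0.0769]]
240 [[0.4333, -0.0253, 0.083], [0.434, -0.0247, 0.0808], [0.4342, -0.0241, 0.0804], [0.4346, -0.0234, 0.0793]]
241 [[0.4335, -0.0253, 0.0851], [0.4337, -0.0247, 0.0846], [0.4338, -0.024, 0.0848], [0.4346, -0.0235, 0.0822]]
242 [[0.4337, -0.0253, 0.0869], [0.4339, -0.0247, 0.0863], [0.4341, -0.0241, 0.086], [0.4346, -0.0235, 0.0846]]
243 [[0.4337, -0.0253, 0.0893], [0.4338, -0.0247, 0.0894], [0.4338, -0.024, 0.0896], [0.4346, -0.0235, 0.0873]]
244 [[0.4338, -0.0253, 0.0914], [0.4339, -0.0247, 0.0913], [0.4339, -0.024, 0.0917], [0.4344, -0.0235, 0.0903]]
245 [[0.4208, -0.023, 0.1412], [0.4213, -0.0226, 0.1397], [0.434, -0.0241, 0.0938], [0.4344, -0.0235, 0.0928]]
mark [ 0.43329146 -0.03039641  0.02      ]
```

```bash
python3 -m handwheel '[[[-1,0.008,0.004,0,0,0,0],[-1,0.008,0.004,0.03,0,0,0],[-1,0.008,0.004,0.06,0,0,0],[-1,0.008,0.004,0.06,0,0,0]]]'|egrep 'eef|wrist' ; for i in 1 ; do python3 -m handwheel '[[[-1,0,0,0.01,0,0,0],[-1,0,0,0.01,0,0,0]]]'|egrep 'eef|wrist'; python3 -m handwheel '[[[-1,0,0,0.01,0,0,0],[-1,0,0,0.01,0,0,0]]]'|egrep 'eef|wrist'; done
```

```text
eef_pos: [0.4338, -0.0248, 0.1537]
wrist_force: [-0.5, 0.4, -0.6]
eef_pos: [0.4344, -0.025, 0.1525]
wrist_force: [-0.1, -0.3, -0.3]
eef_pos: [0.4344, -0.025, 0.1505]
wrist_force: [0.0, -0.1, -0.3]
```

```bash
python3 -m handwheel '[[[-1,0,0,0.006,0,0,0],[-1,0,0,0.006,0,0,0]]]'|egrep 'eef|wrist' ;  python3 -m handwheel '[[[-1,0,0,0.005,0,0,0],[-1,0,0,0.005,0,0,0]]]'|egrep 'eef|wrist'; python3 -m handwheel '[[[-1,0,0,0.004,0,0,0],[-1,0,0,0.004,0,0,0]]]'|egrep 'eef|wrist'
```

```text
eef_pos: [0.4344, -0.025, 0.1493]
wrist_force: [1.0, -0.2, -0.3]
eef_pos: [0.4344, -0.025, 0.1483]
wrist_force: [-0.7, -0.7, -0.6]
eef_pos: [0.4345, -0.025, 0.1476]
wrist_force: [0.6, -0.8, -1.9]
```

```bash
python3 -m handwheel '[[[-1,0,0,0.004,0,0,0],[-1,0,0,0.004,0,0,0]]]'|egrep 'eef|wrist' ;  python3 -m handwheel '[[[-1,0,0,0.004,0,0,0],[-1,0,0,0.004,0,0,0]]]'|egrep 'eef|wrist'
```

```text
eef_pos: [0.4347, -0.0251, 0.1473]
wrist_force: [-0.6, 0.8, 1.8]
eef_pos: [0.4349, -0.0252, 0.1471]
wrist_force: [-2.2, 0.7, 7.7]
```

```bash
python3 -m handwheel '[[[-1,0,0,0.004,0,0,0],[-1,0,0,0.004,0,0,0]]]'|egrep 'eef|wrist|clock'
```

```text
clock: 15.9
eef_pos: [0.4352, -0.0253, 0.1469]
wrist_force: [-3.4, 0.7, 10.3]
```

```bash
python3 -m handwheel '[[[-1,0,0,-0.016,0,0,0],[-1,0,0,-0.016,0,0,0],[-1,-0.01,0,-0.016,0,0,0],[-1,-0.02,0,-0.016,0,0,0],[-1,-0.03,0,-0.016,0,0,0],[-1,-0.03,0,-0.016,0,0,0]]]'|egrep 'eef|wrist'; python3 -m handwheel '[[[-1,-0.007,0,0,0,0,0],[-1,-0.007,0,0,0,0,0]]]'|egrep 'eef|wrist'; python3 -m handwheel '[[[-1,-0.005,0,0,0,0,0],[-1,-0.005,0,0,0,0,0]]]'|egrep 'eef|wrist'
```

```text
eef_pos: [0.4405, -0.0261, 0.1483]
wrist_force: [0.2, -0.4, -0.8]
eef_pos: [0.4418, -0.0263, 0.1484]
wrist_force: [-0.8, 0.2, -0.0]
eef_pos: [0.4428, -0.0264, 0.1484]
wrist_force: [0.8, 0.5, 0.3]
```

```bash
python3 -m handwheel '[[[-1,-0.005,0,0,0,0,0],[-1,-0.005,0,0,0,0,0]]]'|egrep 'eef|wrist'; python3 -m handwheel '[[[-1,-0.005,0,0,0,0,0],[-1,-0.005,0,0,0,0,0]]]'|egrep 'eef|wrist'
```

```text
eef_pos: [0.4438, -0.0266, 0.1484]
wrist_force: [0.4, -0.1, 0.1]
eef_pos: [0.4447, -0.0267, 0.1484]
wrist_force: [0.2, 0.1, -0.6]
```

```bash
python3 -m handwheel '[[[-1,0,0,-0.01,0,0,0],[-1,0,0,-0.01,0,0,0],[-1,0,0,-0.015,0,0,0],[-1,0,0,-0.015,0,0,0]]]'|egrep 'eef|wrist'
```

```text
eef_pos: [0.4445, -0.0267, 0.1513]
wrist_force: [0.2, 0.4, -1.3]
```

```bash
python3 -m handwheel '[[[-1,0,0,-0.01,0,0,0],[-1,0,0,-0.02,0,0,0],[-1,0,0,-0.02,0,0,0]]]'|egrep 'eef|wrist'
```

```text
eef_pos: [0.4438, -0.0264, 0.1547]
wrist_force: [-1.6, 1.0, -5.8]
```

```bash
python3 -m handwheel '[[[-1,0,0,-0.005,0,0,0],[-1,0,0,-0.01,0,0,0],[-1,0,0,-0.015,0,0,0],[-1,0,0,-0.015,0,0,0]]]'|egrep 'eef|wrist';python3 -m handwheel '[[[-1,0,0,-0.005,0,0,0],[-1,0,0,-0.01,0,0,0],[-1,0,0,-0.01,0,0,0]]]'|egrep 'eef|wrist'
```

```text
eef_pos: [0.4443, -0.0265, 0.1582]
wrist_force: [-2.2, 1.7, -7.6]
eef_pos: [0.447, -0.0277, 0.1627]
wrist_force: [-0.3, -0.8, -1.1]
```

```bash
python3 -m handwheel '[[[-1,0.02,0,0,0,0,0],[-1,0.04,0,0,0,0,0],[-1,0.06,0,0,0,0,0],[-1,0.09,0,0,0,0,0],[-1,0.12,0,0,0,0,0],[-1,0.12,0,-0.1,0,0,0],[-1,0.12,0,-0.25,0,0,0],[-1,0.12,0,-0.36,0,0,0],[-1,0.12,0,-0.36,0,0,0]]]'|egrep 'clock|eef|wrist'; python3 - <<'E'
from h import *
plan([.4589,-.2643,.236],-3.093)
s=snap('wrist'); np.savez('/tmp/w8',**s); C=cloud(s)
c=snap('scene'); np.savez('/tmp/s8',**c); D=cloud(c)
ex=np.array([np.cos(np.radians(-9.4)),np.sin(np.radians(-9.4))]); ey=np.array([-ex[1],ex[0]])
for n,X in(('wrist',C),('scene',D)):
    d=X[...,:2]-[.4735,-.0372]; a,b=d@ex,d@ey; m=(abs(a)<.045)&(abs(b)<.03)&(X[...,2]>.053)&(X[...,2]<.1)
    print(n,m.sum())
    G={}
    for i,j,z in zip(a[m],b[m],X[...,2][m]): 
        k=(int(np.floor(i/.006)),int(np.floor(j/.006))); G[k]=max(G.get(k,0),z)
    for i in range(-8,8): print(i*6+3,[int(G.get((i,j),0)*1000) for j in range(-5,5)])
E
```

```text
clock: 20.52
eef_pos: [0.4219, -0.0232, 0.234]
wrist_force: [0.5, 0.8, -0.6]
from [ 0.4219 -0.0232  0.234 ] yaw 2.9767 shift [-0.38  -1.159 -0.008] turn [-0.     0.001 -0.068]
wrist 174
-45 [0, 0, 0, 0, 0, 0, 0, 0, 0, 0]
-39 [0, 0, 0, 0, 0, 0, 0, 0, 0, 0]
-33 [0, 0, 0, 0, 0, 0, 0, 0, 0, 0]
-27 [0, 0, 0, 0, 0, 0, 0, 0, 0, 0]
-21 [0, 54, 56, 55, 0, 0, 0, 0, 0, 0]
-15 [0, 56, 55, 0, 0, 0, 0, 0, 0, 0]
-9 [0, 67, 55, 0, 0, 0, 0, 0, 0, 0]
-3 [0, 67, 0, 0, 0, 0, 0, 0, 0, 0]
3 [0, 65, 0, 0, 0, 0, 0, 0, 0, 0]
9 [0, 63, 0, 0, 0, 0, 0, 0, 0, 0]
15 [0, 55, 0, 0, 0, 0, 0, 0, 0, 0]
21 [0, 0, 0, 0, 0, 0, 0, 0, 0, 0]
27 [0, 0, 0, 0, 0, 0, 0, 0, 0, 0]
33 [0, 0, 0, 0, 0, 0, 0, 0, 0, 0]
39 [0, 0, 0, 0, 0, 0, 0, 0, 0, 0]
45 [0, 0, 0, 0, 0, 0, 0, 0, 0, 0]
scene 336
-45 [0, 0, 0, 0, 0, 0, 0, 0, 0, 0]
-39 [0, 0, 0, 0, 0, 53, 0, 0, 0, 0]
-33 [53, 0, 0, 0, 0, 53, 53, 54, 55, 54]
-27 [0, 53, 54, 53, 0, 0, 0, 55, 0, 0]
-21 [54, 55, 55, 75, 58, 77, 59, 55, 55, 0]
-15 [53, 58, 72, 76, 74, 77, 74, 58, 0, 53]
-9 [0, 74, 73, 72, 72, 77, 72, 60, 0, 0]
-3 [69, 70, 71, 69, 67, 70, 74, 72, 53, 0]
3 [69, 66, 68, 69, 70, 69, 71, 71, 0, 0]
9 [63, 64, 70, 67, 66, 67, 68, 70, 0, 0]
15 [53, 63, 61, 67, 68, 67, 66, 67, 0, 54]
21 [0, 60, 60, 63, 61, 63, 63, 0, 54, 0]
27 [0, 0, 53, 58, 60, 59, 0, 0, 0, 54]
33 [55, 0, 54, 0, 54, 0, 0, 0, 55, 0]
39 [53, 0, 53, 53, 53, 54, 0, 0, 0, 54]
45 [54, 53, 0, 0, 0, 0, 53, 0, 0, 0]
```

```bash
python3 -m handwheel '[[[-1,-0.09,-0.27,0,0,0,0],[-1,-0.19,-0.54,0,0,0,0],[-1,-0.28,-0.8,0,0,0,0],[-1,-0.3,-0.9,0,0,0,0],[-1,-0.3,-0.9,0,0,0,0]]]'|egrep 'eef' && python3 -m handwheel '[[[-1,-0.08,-0.259,-0.005,0,0,-0.068],[-1,-0.08,-0.259,-0.005,0,0,-0.068],[-1,-0.08,-0.259,-0.005,0,0,-0.068],[-1,-0.08,-0.259,-0.005,0,0,-0.068],[-1,-0.08,-0.259,-0.005,0,0,-0.068]]]'|egrep 'eef'; python3 - <<'E'
from h import *
plan([.4588,-.2645,.19],-3.093)
s=snap('wrist'); np.savez('/tmp/w9',**s); C=cloud(s)
h=s['image'].max(2)<60; y,x=np.nonzero(h[205:246,285:335]); P=np.array([pt(s,a+285,b+205,.09) for a,b in zip(x,y)]); print('hole',cv2.minAreaRect(P[:,:2].astype(np.float32)))
m=(C[...,2]>.13)&(C[...,2]<.195)&(np.hypot(C[...,0]-.458,C[...,1]+.262)<.012); m[:,:290]=0;m[:,330:]=0
for r in range(230,262,2):
    u=np.nonzero(m[r])[0]
    if len(u): print(r,u.min(),u.max(),C[r,u].mean(0).round(4))
E
```

```text
eef_pos: [0.4499, -0.2101, 0.2311]
eef_pos: [0.4581, -0.2629, 0.2336]
from [ 0.4581 -0.2629  0.2336] yaw -3.092 shift [-0.003 -0.008  0.218] turn [0. 0. 0.]
hole ((0.4588833451271057, -0.26356279850006104), (0.02178265154361725, 0.021597646176815033), 82.23176574707031)
236 307 312 [ 0.4554 -0.2615  0.1385]
238 306 313 [ 0.4558 -0.2615  0.1425]
240 306 313 [ 0.4557 -0.2615  0.1478]
242 306 313 [ 0.4557 -0.2615  0.1532]
244 306 313 [ 0.4556 -0.2615  0.1585]
```

```bash
python3 -m handwheel '[[[-1,-0.002,-0.0105,0,0,0,0],[-1,-0.002,-0.0105,0.1,0,0,0],[-1,-0.002,-0.0105,0.2,0,0,0],[-1,-0.002,-0.0105,0.24,0,0,0],[-1,-0.002,-0.0105,0.28,0,0,0],[-1,-0.002,-0.0105,0.28,0,0,0]]]'|egrep 'eef|wrist' && python3 -m handwheel '[[[-1,0,0,0.05,0,0,0],[-1,0,0,0.12,0,0,0],[-1,0,0,0.19,0,0,0],[-1,0,0,0.26,0,0,0],[-1,0,0,0.28,0,0,0],[-1,0,0,0.28,0,0,0]]]'|egrep 'eef|wrist'
```

```text
eef_pos: [0.4584, -0.266, 0.1773]
wrist_force: [-0.1, -0.4, 0.0]
eef_pos: [0.4584, -0.2659, 0.1211]
wrist_force: [0.5, 0.3, -0.9]
```

```bash
python3 -m handwheel '[[[-1,0,0.004,0.01,0,0,0],[-1,0,0.004,0.02,0,0,0],[-1,0,0.004,0.02,0,0,0]]]'|egrep 'eef|wrist'; python3 -m handwheel '[[[-1,0,0,0.006,0,0,0],[-1,0,0,0.006,0,0,0]]]'|egrep 'eef|wrist'
```

```text
eef_pos: [0.4584, -0.2652, 0.1174]
wrist_force: [0.2, -0.7, -1.3]
eef_pos: [0.4585, -0.2653, 0.1163]
wrist_force: [0.3, 0.7, -0.4]
```

```bash
python3 -m handwheel '[[[-1,0,0,0.005,0,0,0],[-1,0,0,0.005,0,0,0]]]'|egrep 'eef|wrist'; python3 -m handwheel '[[[-1,0,0,0.005,0,0,0],[-1,0,0,0.005,0,0,0]]]'|egrep 'eef|wrist|clock'
```

```text
eef_pos: [0.4586, -0.2654, 0.1162]
wrist_force: [-2.4, 1.4, 6.2]
clock: 24.55
eef_pos: [0.4587, -0.2654, 0.1162]
wrist_force: [-3.4, 3.5, 11.3]
```

```bash
python3 -m handwheel '[[[-0.3,0,0,0,0,0,0],[-0.3,0,0,0,0,0,0],[0,0,0,-0.25,0,0,0],[0.3,0,0,-0.55,0,0,0],[0.6,0,0,-0.75,0,0,0],[0.6,0,0,-0.75,0,0,0]]]'|egrep 'eef|wrist|width|clock'; python3 -c "
from h import *
plan([.445,-.039,.26],np.pi-.164)"
```

```text
clock: 25.3
eef_pos: [0.46, -0.2667, 0.2681]
wrist_force: [0.1, 0.1, -0.1]
width: 0.766
from [ 0.46   -0.2667  0.2681] yaw -3.0927 shift [0.02  1.141 0.034] turn [-0.002  0.002  0.068]
```

```bash
python3 -m handwheel '[[[1,0.02,1,0,0,0,0.068],[1,0.02,1,0,0,0,0.068],[1,0.02,1,0,0,0,0.068],[1,0.02,1,0,0,0,0.068],[1,0.02,1,0,0,0,0.068]]]'|egrep 'eef' && python3 - <<'E'
from h import *
s=snap('wrist'); np.savez('/tmp/w10',**s); C=cloud(s); c=snap('scene'); np.savez('/tmp/s10',**c); D=cloud(c)
hs=cv2.cvtColor(c['image'],cv2.COLOR_RGB2HSV); m=cv2.inRange(hs,(0,130,40),(8,255,255)); P=D[m>0]; P=P[(P[:,2]>.09)&(P[:,2]<.19)&(abs(P[:,1]+.26)<.03)]
o=dict(np.load('/tmp/scene.npz')); O=cloud(o); mo=cv2.inRange(cv2.cvtColor(o['image'],cv2.COLOR_RGB2HSV),(0,130,40),(8,255,255)); Q=O[mo>0]; Q=Q[(Q[:,2]>.09)&(Q[:,2]<.19)&(abs(Q[:,1]+.26)<.03)]
for X in(P,Q):
  print(len(X),X[:,2].max().round(4),[X[(X[:,2]>a)&(X[:,2]<a+.03)].mean(0).round(4).tolist() for a in(.1,.13,.16)])
ex=np.array([np.cos(np.radians(-9.4)),np.sin(np.radians(-9.4))]); ey=np.array([-ex[1],ex[0]])
d=C[...,:2]-[.4735,-.0372]; a,b=d@ex,d@ey; G={}
m=(abs(a)<.045)&(abs(b)<.03)&(C[...,2]>.052)&(C[...,2]<.1)
for i,j,z in zip(a[m],b[m],C[...,2][m]): G.setdefault((int(np.floor(i/.004)),int(np.floor(j/.004))),[]).append(z)
for i in range(-11,11): print(i*4+2,[int(np.median(G.get((i,j),[0]))*1000) for j in range(-8,8)])
q=[int(x) for x in proj(s,[.4735,-.0372,.06])]; print(q)
save('w10.png',cv2.resize(s['image'][max(q[1]-75,0):q[1]+75,q[0]-95:q[0]+95],None,fx=4,fy=4,interpolation=cv2.INTER_CUBIC))
E
```

```text
eef_pos: [0.4443, -0.0653, 0.2631]
101 0.1785 [[0.4511, -0.2669, 0.1172], [0.4513, -0.2669, 0.1448], [0.4544, -0.2662, 0.1728]]
107 0.1788 [[0.4523, -0.2666, 0.1177], [0.4519, -0.267, 0.1469], [0.4555, -0.2665, 0.1731]]
-42 [0, 0, 0, 0, 0, 0, 0, 0, 0, 0, 0, 0, 0, 0, 0, 0]
-38 [0, 0, 0, 0, 0, 0, 0, 0, 0, 0, 0, 0, 0, 0, 0, 0]
-34 [0, 0, 0, 0, 0, 0, 0, 0, 0, 0, 0, 0, 0, 0, 0, 0]
-30 [0, 0, 0, 0, 0, 0, 0, 0, 0, 0, 0, 0, 0, 0, 0, 0]
-26 [0, 0, 0, 0, 0, 0, 0, 0, 0, 0, 0, 0, 0, 0, 0, 0]
-22 [0, 0, 0, 0, 54, 63, 54, 53, 53, 54, 53, 54, 52, 0, 0, 0]
-18 [0, 0, 54, 54, 55, 72, 62, 62, 63, 62, 54, 54, 54, 0, 0, 0]
-14 [0, 0, 54, 54, 55, 71, 72, 64, 71, 74, 62, 55, 55, 0, 0, 0]
-10 [0, 0, 53, 54, 68, 70, 68, 65, 71, 72, 65, 62, 54, 0, 0, 0]
-6 [0, 0, 55, 66, 67, 65, 65, 64, 65, 65, 71, 64, 61, 0, 0, 0]
-2 [0, 0, 65, 65, 64, 65, 65, 65, 65, 65, 65, 70, 63, 0, 0, 0]
2 [0, 0, 64, 62, 65, 65, 64, 65, 65, 65, 65, 68, 67, 0, 0, 0]
6 [0, 0, 62, 62, 63, 65, 64, 64, 64, 65, 65, 65, 67, 0, 0, 0]
10 [0, 0, 61, 54, 63, 64, 65, 65, 65, 65, 64, 64, 65, 0, 0, 0]
14 [0, 0, 59, 56, 55, 63, 64, 64, 64, 63, 62, 64, 54, 0, 0, 0]
18 [0, 0, 57, 58, 56, 55, 63, 63, 62, 61, 61, 62, 54, 0, 0, 0]
22 [0, 0, 0, 58, 58, 57, 56, 57, 58, 59, 60, 0, 0, 0, 0, 0]
26 [0, 0, 0, 0, 0, 56, 57, 58, 58, 59, 0, 0, 0, 0, 0, 0]
30 [0, 0, 0, 0, 0, 0, 0, 0, 0, 0, 0, 0, 0, 0, 0, 0]
34 [0, 0, 0, 0, 0, 0, 0, 0, 0, 0, 0, 0, 0, 0, 0, 0]
38 [0, 0, 0, 0, 0, 0, 0, 0, 0, 0, 0, 0, 0, 0, 0, 0]
42 [0, 0, 0, 0, 0, 0, 0, 0, 0, 0, 0, 0, 0, 0, 0, 0]
[342, 235]
```

View pics/w10.png

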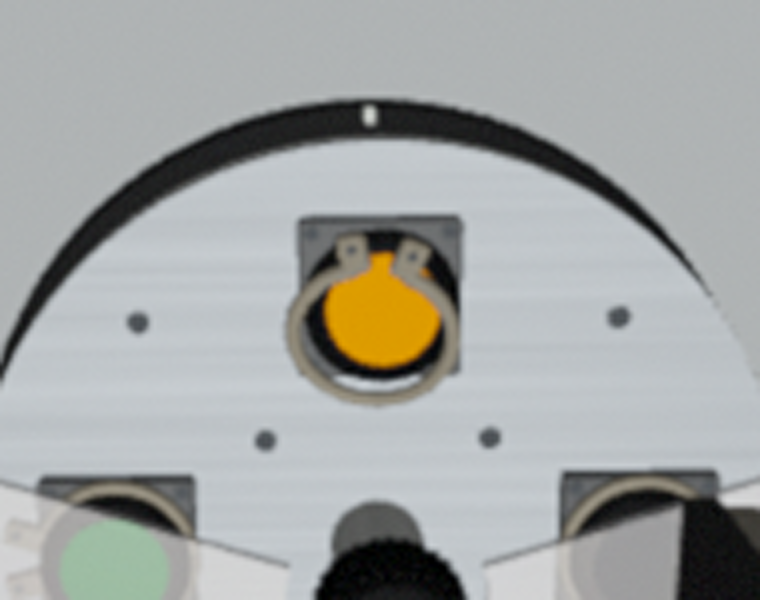

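The crop shows the ring snapped free and leaning over the amber cell, eyes raised at (352,250) and (411,256), sides at x=290 and 457 (y≈327), and its back toward the hub at (378,398). The pick is back upright (top at 0.1785, as at the start).

```bash
python3 - <<'E'
from h import *
s=dict(np.load('/tmp/w10.npz')); l=pt(s,319.5,242,.063); r=pt(s,361.2,241.3,.068); c=(l+r)/2; print(l.round(4),r.round(4),np.hypot(*(l-r)[:2]),c.round(4))
m=s['image']; 
plan([c[0],c[1]-.0018,.037],np.pi-.164)
d=dict(np.load('/tmp/w1.npz'))
E
```

```text
[ 0.4752 -0.0595  0.063 ] [ 0.4795 -0.0205  0.068 ] 0.03926642119290222 [ 0.4774 -0.04    0.0655]
from [ 0.4446 -0.0667  0.2635] yaw 2.9756 shift [-0.142  0.15   1.132] turn [-0.    -0.    -0.001]
```

```bash
python3 -m handwheel '[[[0.35,-0.142,0.15,0.2,0,0,0],[0.35,-0.142,0.15,0.5,0,0,0],[0.35,-0.142,0.15,0.8,0,0,0],[0.35,-0.142,0.15,0.95,0,0,0],[0.35,-0.142,0.15,0.95,0,0,0]]]' 10|egrep 'eef|wrist|width' ; python3 -c "
from h import *
plan([.4774,-.0418,.037],np.pi-.164)"
```

```text
eef_pos: [0.4753, -0.0413, 0.0714]
wrist_force: [-0.2, 0.2, -0.1]
width: 0.677
from [ 0.4753 -0.0413  0.0714] yaw 2.9746 shift [-0.012 -0.001  0.172] turn [ 0.    -0.002 -0.001]
```

```bash
python3 -m handwheel '[[[0.35,-0.01,0,0.06,0,0,0],[0.3,-0.01,0,0.12,0,0,0],[0.2,-0.01,0,0.16,0,0,0],[0.1,-0.01,0,0.168,0,0,0],[0.05,-0.01,0,0.168,0,0,0]]]' 10|egrep 'eef|wrist|width' ;  python3 -m handwheel '[[[0,0,0,0,0,0,0],[-0.05,0,0,0,0,0,0],[-0.1,0,0,0,0,0,0],[-0.1,0,0,0,0,0,0]]]' 10|egrep 'eef|wrist|width|grip'
```

```text
eef_pos: [0.4798, -0.041, 0.0408]
wrist_force: [-0.1, -0.2, 0.2]
width: 0.526
eef_pos: [0.4798, -0.0413, 0.0408]
wrist_force: [-0.0, -0.8, -0.0]
width: 0.45
gripper_force: 0.6
```

```bash
python3 -m handwheel '[[[0.1,0,0,0,0,0,0],[0.1,0,0,0.02,0,0,0],[0.1,0,0,0.02,0,0,0],[0,0,0,0.02,0,0,0],[-0.1,0,0,0.02,0,0,0],[-0.2,0,0,0.02,0,0,0],[-1,0,0,0.02,0,0,0],[-1,0,0,0.02,0,0,0]]]' 10|egrep 'eef|wrist|width|grip'
```

```text
eef_pos: [0.4798, -0.0412, 0.0368]
wrist_force: [-0.1, -1.2, 2.0]
width: 0.435
gripper_force: 10.0
```

```bash
python3 -m handwheel '[[[-1,0,0,-0.02,0,0,0],[-1,0,0,-0.05,0,0,0],[-1,0,0,-0.1,0,0,0],[-1,0,0,-0.2,0,0,0],[-1,0,0,-0.35,0,0,0],[-1,0,0,-0.5,0,0,0],[-1,0,0,-0.65,0,0,0],[-1,0,0,-0.65,0,0,0]]]' 10|egrep 'eef|wrist|width|grip|clock' ; python3 - <<'E'
from h import *
p,M=pose()
c=snap('scene'); np.savez('/tmp/s11',**c); s=snap('wrist'); np.savez('/tmp/w11',**s); C=cloud(s)
tx=np.array([M[0,0],M[1,0]]); ty=np.array([M[0,1],M[1,1]]); d=C[...,:2]-(p[:2]+[0,.0018]); a,b=d@tx,d@ty; z=C[...,2]-p[2]
m=(abs(a)<.05)&(abs(b)<.019)&(abs(z)<.06); G={}
for i,j,k in zip(a[m],b[m],z[m]): G.setdefault((int(np.floor(i/.004)),int(np.floor(j/.004))),[]).append(k)
for i in range(-12,12): print(i*4+2,[int(np.median(G.get((i,j),[0]))*1000) for j in range(-5,5)])
plan([.485,.295,.14],np.pi-.164)
# dish from the scene and w1 rim
for n in('scene','w1','top'):
    o=dict(np.load(f'/tmp/{n}.npz')); O=cloud(o).reshape(-1,3); w=O[(O[:,2]>.012)&(O[:,2]<.024)&(np.hypot(O[:,0]-.483,O[:,1]-.3)<.1)&(np.hypot(O[:,0]-.483,O[:,1]-.3)>.05)]
    A=np.c_[2*w[:,:2],np.ones(len(w))]; x=np.linalg.lstsq(A,(w[:,:2]**2).sum(1),rcond=None)[0]; print(n,len(w),x[:2],np.sqrt(x[2]+x[:2]@x[:2]))
E
```

```text
clock: 29.78
eef_pos: [0.4815, -0.0416, 0.1696]
wrist_force: [0.9, 0.5, -1.0]
width: 0.431
gripper_force: 10.0
-46 [0, -58, -57, -57, -56, -56, -56, -56, -57, -58]
-42 [0, 0, -58, -58, -57, -57, -57, -58, -59, 0]
-38 [0, 0, 0, 0, -59, -59, -59, -59, 0, 0]
-34 [0, 0, 0, 0, 0, 0, 0, 0, 0, 0]
-30 [0, 0, 0, 0, 0, 0, 0, 0, 0, 0]
-26 [0, 0, 0, 0, 0, 0, 0, 0, 0, 0]
-22 [0, 0, 0, 0, 0, 0, 0, 0, 0, 0]
-18 [0, 0, 17, 18, 18, 18, 19, 19, 0, 0]
-14 [0, 19, 18, 18, 18, 18, 19, 20, 21, 0]
-10 [20, 20, 18, 0, 0, 0, 0, 20, 22, 23]
-6 [21, 20, 0, 0, 0, 0, 0, 0, 23, 24]
-2 [23, 0, 0, 0, 0, 0, 0, 0, 0, 26]
2 [24, 0, 0, 0, 0, 0, 0, 0, 0, 28]
6 [26, 26, 0, 0, 0, 0, 0, 0, 29, 29]
10 [28, 28, 0, 0, 0, 0, 0, 0, 31, 30]
14 [28, 30, 31, 31, 0, 0, 32, 32, 32, 30]
18 [0, 29, 31, 33, 33, 33, 34, 32, 30, 0]
22 [0, 0, 34, 34, 34, 34, 35, 36, 0, 0]
26 [0, 0, 34, 35, 34, 35, 36, 35, 0, 0]
30 [0, 0, 0, 0, 0, 0, 0, 0, 0, 0]
34 [0, 0, 0, 0, 0, 0, 0, 0, 0, 0]
38 [0, 0, 0, 0, 0, 0, 0, 0, 0, 0]
42 [0, 0, 0, 0, 0, 0, 0, 0, 0, 0]
46 [0, 0, 0, 0, 0, 0, 0, 0, 0, 0]
from [ 0.4793 -0.0409  0.1662] yaw 2.9768 shift [0.247 1.662 0.131] turn [ 0. -0. -0.]
scene 216 [0.48088168 0.30391836] 0.06547386072429073
w1 482 [0.48184836 0.30620437] 0.06539964866776726
top 178 [0.48312415 0.30207204] 0.0643154266267665
```

```bash
python3 -m handwheel '[[[-1,0.04,0.25,0,0,0,0],[-1,0.08,0.5,0,0,0,0],[-1,0.12,0.75,0,0,0,0],[-1,0.13,0.9,0,0,0,0],[-1,0.13,0.9,0,0,0,0]]]' 10|egrep 'eef|width|grip' ; python3 -c "
from h import *
plan([.482,.302,.06],np.pi-.164)"
```

```text
eef_pos: [0.4821, 0.1423, 0.1647]
width: 0.428
gripper_force: 10.0
from [0.4821 0.1423 0.1647] yaw 2.98 shift [0.127 0.788 0.524] turn [-0.    -0.001  0.001]
```

```bash
python3 -m handwheel '[[[-1,0.04,0.2,0,0,0,0],[-1,0.08,0.45,0,0,0,0],[-1,0.12,0.7,0.1,0,-0.05,0],[-1,0.127,0.788,0.25,0,-0.11,0],[-1,0.127,0.788,0.4,0,-0.11,0],[-1,0.127,0.788,0.524,0,-0.11,0],[-1,0.127,0.788,0.524,0,-0.11,0]]]' 10|egrep 'eef|width|grip|wrist|clock' ; python3 - <<'E'
from h import *
p,M=pose(); print(M.round(3).tolist())
s=snap('wrist'); C=cloud(s)
tx=M[:2,0]/np.hypot(*M[:2,0]); ty=M[:2,1]; d=C[...,:2]-(p[:2]+[0,.0018]); a,b=d@tx,d@ty; z=C[...,2]-p[2]
m=(abs(a)<.05)&(abs(b)<.019)&(z>0)&(z<.05); G={}
for i,j,k in zip(a[m],b[m],z[m]): G.setdefault((int(np.floor(i/.004)),int(np.floor(j/.004))),[]).append(k)
for i in range(-10,10): print(i*4+2,[int(np.median(G.get((i,j),[0]))*1000) for j in range(-5,5)])
E
```

```text
clock: 31.38
eef_pos: [0.482, 0.2981, 0.0584]
wrist_force: [-0.1, -0.3, -0.4]
width: 0.432
gripper_force: 10.0
[[-0.93, 0.165, 0.328], [0.154, 0.986, -0.059], [-0.334, -0.005, -0.943]]
-38 [0, 0, 0, 0, 0, 0, 0, 0, 0, 0]
-34 [0, 0, 0, 0, 0, 0, 0, 0, 0, 0]
-30 [0, 0, 0, 0, 0, 0, 0, 0, 0, 0]
-26 [0, 0, 0, 0, 0, 0, 0, 0, 0, 0]
-22 [0, 0, 0, 0, 0, 0, 0, 0, 0, 0]
-18 [0, 0, 0, 0, 0, 0, 0, 0, 0, 0]
-14 [0, 0, 0, 0, 0, 0, 0, 0, 0, 0]
-10 [0, 0, 25, 25, 25, 25, 26, 26, 0, 0]
-6 [0, 25, 24, 24, 25, 24, 25, 26, 27, 0]
-2 [24, 24, 24, 0, 0, 0, 0, 25, 27, 27]
2 [25, 24, 0, 0, 0, 0, 0, 0, 26, 27]
6 [25, 0, 0, 0, 0, 0, 0, 0, 0, 28]
10 [25, 0, 0, 0, 0, 0, 0, 0, 0, 28]
14 [25, 25, 0, 0, 0, 0, 0, 0, 28, 28]
18 [26, 26, 0, 0, 0, 0, 0, 0, 28, 28]
22 [25, 26, 26, 0, 0, 0, 27, 28, 28, 27]
26 [0, 25, 26, 27, 27, 27, 28, 28, 28, 0]
30 [0, 0, 27, 27, 27, 28, 28, 28, 0, 0]
34 [0, 0, 27, 28, 27, 28, 29, 28, 0, 0]
38 [0, 0, 26, 27, 27, 28, 28, 27, 0, 0]
```

```bash
python3 -m handwheel '[[[-1,0.03,0,0.085,0,0,0],[-1,0.06,0,0.17,0,0,0],[-1,0.085,0.001,0.24,0,0,0],[-1,0.1,0.002,0.283,0,0,0],[-1,0.1,0.002,0.283,0,0,0]]]' 10|egrep 'eef|width|grip|wrist'; python3 -m handwheel '[[[-1,0.007,0,0.02,0,0,0],[-1,0.01,0,0.03,0,0,0],[-1,0.01,0,0.03,0,0,0]]]' 10|egrep 'eef|width|grip|wrist|clock'
```

```text
eef_pos: [0.4841, 0.3005, 0.0007]
wrist_force: [-0.6, -0.5, 0.8]
width: 0.434
gripper_force: 10.0
clock: 32.42
eef_pos: [0.4849, 0.3008, -0.0045]
wrist_force: [0.5, 0.3, -0.2]
width: 0.433
gripper_force: 10.0
```

Lower a few mm more, feeling for the floor.

```bash
python3 -m handwheel '[[[-1,0.004,0,0.01,0,0,0],[-1,0.005,0,0.015,0,0,0],[-1,0.005,0,0.015,0,0,0]]]' 10|egrep 'eef|wrist'; python3 -m handwheel '[[[-1,0.004,0,0.01,0,0,0],[-1,0.005,0,0.015,0,0,0],[-1,0.005,0,0.015,0,0,0]]]' 10|egrep 'eef|grip|wrist|clock'
```

```text
eef_pos: [0.4849, 0.3007, -0.0078]
wrist_force: [-0.5, -0.5, -1.0]
clock: 33.17
eef_pos: [0.4849, 0.3006, -0.011]
wrist_force: [0.4, 0.6, 0.2]
gripper_force: 10.0
```

```bash
python3 -m handwheel '[[[-1,0.003,0,0.01,0,0,0],[-1,0.003,0,0.01,0,0,0]]]' 4|egrep 'eef|grip|wrist'; python3 -m handwheel '[[[-0.1,0,0,0,0,0,0],[-0.06,0,0,0,0,0,0],[-0.02,0,0,0,0,0,0],[0.02,0,0,0,0,0,0],[0.06,0,0,0,0,0,0],[0.06,0,0,0,0,0,0]]]' 4|egrep 'eef|width|grip|wrist|clock'; python3 - <<'E'
from h import *
p,M=pose(); s=snap('wrist'); np.savez('/tmp/w12',**s); C=cloud(s); P=C.reshape(-1,3)
m=(np.hypot(P[:,0]-.475,P[:,1]-.302)<.045)&(P[:,2]>-.01)&(P[:,2]<.03); w=P[m]; print(np.percentile(w[:,2],[1,25,50,75,90,97,99.5]).round(4))
print((M.T@[0,0,.12]/.2).round(3))
E
```

```text
eef_pos: [0.4853, 0.3008, -0.0129]
wrist_force: [-0.5, -0.2, -0.4]
gripper_force: 4.2
clock: 34.17
eef_pos: [0.4851, 0.3007, -0.0129]
wrist_force: [0.8, -0.3, 0.0]
width: 0.533
gripper_force: 0.2
[0.0006 0.0015 0.0019 0.0026 0.0078 0.0245 0.0291]
[-0.203  0.    -0.565]
```

```bash
python3 -m handwheel '[[[0.08,-0.01,0,-0.03,0,0,0],[0.1,-0.05,0,-0.14,0,0,0],[0.1,-0.1,0,-0.28,0,0,0],[0.1,-0.2,0,-0.565,0,0,0],[0.1,-0.2,0,-0.565,0,0,0],[0.1,-0.2,0,-0.565,0,0.1,0],[0.1,-0.2,0,-0.565,0,0.1,0]]]' 4|egrep 'eef|wrist|clock'; python3 - <<'E'
from h import *
s=snap('wrist'); np.savez('/tmp/w13',**s); C=cloud(s)
for dx in range(-44,48,4): 
    r=[]
    for dy in range(-48,52,4):
        q=proj(s,[.472+dx/1e3,.3015+dy/1e3,.005]); u,v=int(round(q[0])),int(round(q[1])); r.append(int(round(C[v,u,2]*1000)) if 0<=u<640 and 0<=v<480 else -1)
    print(dx,r)
c=snap('scene'); np.savez('/tmp/s13',**c); hs=cv2.cvtColor(c['image'],cv2.COLOR_RGB2HSV); m=cv2.inRange(hs,(8,90,100),(25,255,255)); N,l,st,cc=cv2.connectedComponentsWithStats(m)
for i in range(1,N):
    if st[i,4]>30: print(st[i],pt(c,*cc[i],.066))
D=cloud(c); P=D[cv2.inRange(hs,(0,130,40),(8,255,255))>0]; P=P[(P[:,2]>.09)&(P[:,2]<.19)&(abs(P[:,1]+.26)<.03)]; print('pick',P[:,2].max(),P.mean(0))
E
```

```text
clock: 35.1
eef_pos: [0.4844, 0.3009, 0.1071]
wrist_force: [0.2, -0.2, 0.2]
-44 [-2, -2, -1, 17, 16, 9, 6, 6, 4, 4, 3, 3, 2, 3, 2, 2, 2, 4, 3, 4, 6, 8, 10, 16, -1]
-40 [-1, -3, 17, 14, 5, 5, 4, 4, 3, 2, 1, 2, 2, 1, 2, 5, 3, 2, 3, 2, 3, 3, 6, 8, 16]
-36 [-2, 16, 12, 6, 4, 3, 2, 2, 4, 2, 3, 2, 3, 1, 2, 1, 2, 1, 1, 3, 2, 3, 3, 5, 8]
-32 [16, 13, 5, 4, 3, 1, 2, 2, 3, 1, 1, 2, 1, 1, 1, 1, 1, 2, 2, 3, 1, 0, 1, 4, 5]
-28 [12, 8, 7, 3, 2, 0, 1, 1, 2, 3, 1, 2, 1, 2, 2, -1, 1, 2, 1, 3, 3, 2, 1, 2, 4]
-24 [8, 5, 3, 3, 2, 2, 2, 1, 2, 1, 1, 5, 6, 1, 2, 4, 1, 1, 1, 3, 1, 3, 2, 2, 0]
-20 [6, 6, 3, 2, 1, 1, 1, 0, 2, 2, 3, 5, 7, 2, 2, 7, 6, 3, 2, 2, 295, 2, 2, 295, 1]
-16 [6, 3, 1, 2, 2, 0, 2, 2, 3, 2, 3, 5, 5, 3, 4, 6, 3, 0, 1, 1, 3, 3, 3, 2, 1]
-12 [4, 3, 1, 3, 1, 2, 3, 2, 2, 4, 5, 2, 2, 2, 3, 5, 6, 2, 2, 2, 2, 1, 1, 2, 1]
-8 [4, 2, 2, 2, 2, 1, 2, 2, 2, 6, 3, 1, 1, 2, 2, 2, 7, 2, 1, 2, 1, 2, 2, 2, 2]
-4 [3, 1, 2, 1, 2, 2, 1, 2, 6, 2, 2, 3, 3, 2, 2, 2, 2, 6, 3, 3, 295, 3, 2, 3, 1]
0 [3, 2, 1, 2, 2, 1, 2, 2, 6, 2, 2, 2, 2, 1, 2, 1, 3, 5, 2, 1, 1, 1, 2, 1, 2]
4 [2, 2, 2, 2, 2, 1, 1, 2, 5, 2, 1, 2, 3, 
[... 304 characters left out ...]
, 6, 4, 3, 2, 5, 5, 2, 1, 2, 2, 2, 1, 1, 2, 1]
24 [3, 2, 1, 2, 3, 3, 2, 2, 3, 2, 2, 1, 5, 4, 1, 1, 2, 2, 1, 1, 2, 2, 2, 3, 2]
28 [4, 3, 1, 1, 1, 2, 2, 2, 2, 3, 2, 1, 2, 2, 2, 2, 1, 2, 1, 2, 1, 1, 2, 2, 0]
32 [6, 4, 2, 1, 2, 2, 1, 2, 1, 2, 1, 1, 2, 2, 1, 2, 3, 1, 1, 2, 1, 1, 2, 2, 2]
36 [5, 3, 3, 2, 1, 2, 1, 1, 1, 2, 2, 2, 1, 2, 2, 2, 1, 2, 3, 1, 1, 2, 2, 2, 2]
40 [8, 5, 1, 2, 2, 1, 2, 1, 2, 1, 2, 1, 2, 2, 2, 2, 1, 2, 1, 3, 2, 1, 0, 2, 4]
44 [8, 5, 4, 3, 3, 1, 1, 1, 2, 3, 1, 2, 2, 1, 2, 2, 2, 2, 2, 3, 3, 2, 3, 1, 3]
[409 218  20  14 220] [0.81722968 0.01661852 0.066     ]
[354 311  13  12 113] [ 0.47235603 -0.03981781  0.066     ]
pick 0.17959270782115255 [ 0.45246486 -0.26656948  0.14948521]
```

The ring lies flat in the dish, about 5 mm from its centre. The pick is upright in its hole and amber is still in the opening, so I'm handing in.

```bash
python3 -c "
from cell import ctrl
print(ctrl.hand_in())"
```

```text
the job is handed in; nothing more can be done
None
```

I handed the job in at about 35 s of the 72 s (no verdict came back): at the last camera check the ring lay flat in the steel dish about 5 mm from its centre, the pick stood upright in its hole, and the amber cell was still in the cover's opening.

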